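Clamp a flow cell in the quick-release bench vise

ROBOT

A 6-joint arm with a two-finger parallel gripper is mounted at the origin on the work surface. World frame = base frame: x ahead of the robot, y to its left, z up, the work surface at z = 0. Lengths are in mm, angles in rad, forces in N, time in s.
With the tool pointing down it reaches from about 375 to 900 mm from the base axis. Payload 3.1 kg.
Tool frame: the origin (TCP) lies between the finger pads; the fingertips stand 19 mm ahead of it and the grasp point (between the pads) is the TCP; z points along the fingers, x is the direction in which the jaws open and shut, and the axes are right-handed (so a half turn about z gives the same grasp; the last joint's range is limited). The gripper opens to 87 mm and grips with 3 to 60 N. Pads are 19 mm wide; open, the fingers measure 117 mm over their backs; the gripper's body (75 mm by 190 mm) begins 51 mm behind the grasp point.
Start: joints at [1.103, 0.527, 1.433, -0, 1.181, -0.178], TCP at [178.56, 598.927, 241.548] pointing down, gripper open.
Joint ranges: [-3.08, 3.08], [-0.75, 2.2], [0.22, 2.44], [-1.43, 4.57], [0, 2.65], [-2.85, 2.85]. Speed limits (rad/s): [2.79, 2.79, 3.14, 3.14, 3.14, 3.14].

INTERFACE

Orientations are given as a unit quaternion [x, y, z, w].
In Python, from workcell import env, get_image, camera_model, workorder, find_in, regions_of gives the robot as it stands.
- The arm moves only by the shell command python3 -m crank 'ROWS' [FORCE]. ROWS is JSON, a list that holds one entry, the list of rows, each a list of 5 numbers: the closure in counts, from 0 (fully open) to 255 (shut), then the shift along the world's x, y, z in m, then the turn about the world's z in rad. In form: [[[hand, dx, dy, dz, twist], ...]]. A call has 1 to 20 rows; each row shifts and turns the commanded pose from where the row before left it; what a row does not reach is not made up. A row lasts 1/8 s, in which the tool goes at most 62.5 mm and 10.7 degrees, less where a joint would pass 70% of its speed; a pose out of reach is approached as far as the arm can. A call with a gripper value outside its range is refused whole. The fingers move at their own pace and stop on an object; FORCE is the grip in N (left out, the last holds). Time passes only in rows, so rows that do not move let the fingers close. It gives the time, the measured TCP pose, the force and the opening at its end, in the units of the state.
- env.sense(): the state, without advancing time (a new reading comes with each control period).
- get_image(name): name is "scene" or "top" or "wrist"; returns (picture, depth): 400x640x3 uint8, red, green, blue; 400x640 float32, mm along the optical axis (not along the pixel's ray), 0 where there is no reading.
- camera_model(name): a dict with "fx", "fy", "cx", "cy" (pixels), "cam_to_world" (4x4, takes a point from camera to world coordinates); the wrist camera has in their place "T_tool_cam" (4x4, takes a point from camera to tool coordinates, whose origin is the TCP and whose axes are the tool frame's). Camera axes: x right, y down, z forward; pixel columns grow to the right and rows downward; lengths in mm; the calibration is good to about 2 mm. A picture is of the moment at which its call begins: read the wrist's pose just before it. camera_model takes no time and is no camera call.
- workorder.finish_job(): hands the job in, once; it reports no verdict.
Trained networks look in the newest picture that a camera, given by its name, has taken for a name from the list of things; names that differ only in an ending like _2 or _b are one class to them, and where a whole thing is asked for, a point or a joint stands for the part that bears it (a point fixed in the world has none). Each returns a list of dicts, best first, with "p" (0 to 1); they miss things now and then, are a little off and sometimes report something else, mostly with a low value. They report only what shows in the picture. A call takes as long as a camera call. They do not tell look-alikes from the thing itself.
- find_in(camera, target): "box" ([left, top, width, height] as shares, 0 to 1, of the picture: columns of its width, rows of its height, round what is visible of it).
- regions_of(camera, target): "mask" (400x640 bool, what is visible of it) and "box" ([left, top, width, height] as shares, 0 to 1, of the picture: columns of its width, rows of its height, round what is visible of it).
The state is a dict: "clock": time; "joint_pos": joint angles; "joint_velocities": joint speeds; "tau": joint torques, N m; "tcp_pos": TCP position; "ee_rot": TCP orientation; "wrist_force": force on the tool from outside, world axes, zero at the start; "ft_torque": the same for the moment, N m; "width": finger opening in mm.
Only numpy, scipy, OpenCV 4.12 (cv2) and the standard library are available. Lean on these libraries where they do the work, as an engineer would, in place of code of your own. Each camera call takes 0.05 s, during which the arm holds its last target.

TASK

Clamp the white flow cell in the bench vise for servicing: hold the red release lever down and slide the moving jaw up until the cell is held square between both jaws, let the lever go with the jaw still up against the cell, then turn the tommy bar clockwise until the cell is firmly gripped and the lever has sprung fully home. Firm, not brutal: do not crack the plastic cell by overtightening, do not force the vise, leave the cell standing flat on the slide, and leave the other things on the bench alone.

Things in the scene. Friction and masses are not known exactly. Their poses are not given: they have to be found in the camera images.
- vise: Grey bench vise bolted down, 92 mm wide, 150 mm high. Origin on the bench (z = 0) under the fixed jaw's gripping face, in the middle of its width. x axis level, along the screw, from the moving jaw to the fixed jaw (the closing direction); y across the jaws, z up. Moving jaw, lever and tommy bar lie at x < 0. Heights z in these notes are above the bench.
- fixed_face (a point): Centre of the fixed jaw's rubber gripping face, at (0, 0, 126 mm) in the vise's frame. The rubber faces of both jaws are 88 mm wide and span z = 104 to 148 mm. With the cell held, they stand about 50 mm apart.
- moving_liner: Rubber facing of the moving jaw, 88 mm wide, 44 mm high; origin at the centre of its gripping face (z = 126 mm), axes as the vise's. The jaw carries the slide, a steel beam 48 mm wide with its flat top at z = 100 mm, which runs under the cell and through the fixed jaw: a cell standing on it rides along as the jaw moves.
- jaw_front (a point): Middle of the upper edge of the moving jaw's outer (-x) face, at z = 150 mm, 28 mm behind the gripping face. This face is upright, 92 mm wide, reaching down to z = 64 mm; behind the paddle of the release lever it stands free above z = 132 mm, so a finger that presses the paddle down close to the jaw can push the jaw along by it.
- jaw (a joint): Travel of the moving jaw (m): gap between the faces = 110 mm minus travel; grows as it closes. It slides, against about 4 N of friction, only while the release lever is held at 0.25 rad or more. Otherwise the half-nut locks it to the thread, after at most 4 mm.
- release_lever (a joint): Release lever (rad): 0 fully up (half-nut home in the thread), 0.45 down on its stop. Sprung up: about 5 N to start, 10 N fully down, pressed 20 mm from its hinge. When let go, the half-nut often rests on top of a thread tooth: the lever then stays at about 0.1 to 0.2 until the screw is turned on a little (up to a quarter turn) and it springs home.
- lever_pad (a point): Red ribbed paddle, 36 x 36 mm, 6 mm thick, in the middle of the jaw's width; the point is on its upper surface, 24 mm from its hinge. The hinge lies across the vise at z = 125 mm, 4 mm out from the jaw's outer face. The paddle points outwards (-x), sloping up by 0.6 rad when up, 0.15 rad when fully down (its top surface 20 mm out from the hinge is then at z = 131 mm).
- screw (a joint): Turn of screw and tommy bar (rad), growing as it tightens: clockwise seen from the bar's end, the bar's upper end going to the vise's -y side. At 0.55 the bar is upright with bar_end_a on top; at 0 that end leans 0.55 rad to +y. Once the half-nut is home the jaw advances 16 mm a turn; up to a quarter turn of slack comes first. It stays where it is left.
- bar_hub (a point): Where the tommy bar crosses the screw axis: z = 80 mm, 80 mm out from the jaw's outer face. Bar 10 mm thick, turning in the upright plane across the vise; screw head 28 mm thick. Turning takes about 0.3 N m of steady friction, plus 0.25 N m per 100 N of clamping; contact to 100 N is about 0.4 rad. Firm: 80 to 130 N, 0.5 to 0.63 N m in all. 200 N (0.8 N m) cracks the cell.
- bar_end_a (a point): Centre of one ball end of the tommy bar, 16 mm in diameter, 60 mm from the hub. When let go above 130 N of clamping the screw eases back to about 130 N.
- bar_end_b (a point): Centre of the other ball end of the tommy bar, opposite bar_end_a, 60 mm from the hub. Judge tightness by the push needed while the bar is moving: once it stands still, the screw's own friction carries part of the load and the finger feels less.
- cell_centre (a point): Centre of the flow cell: white plastic block, 50 mm along the vise, 64 mm across, 48 mm high, about 0.22 kg, a round window in each end and two brass hose barbs 22 mm high on top. It stands loose on the slide between the jaws (underside at z = 100 mm), a few degrees askew. Axes along its faces, z up.
- flow_cell: The same flow cell; origin at the centre of its underside.
- bottle_clear: Clear glass-stoppered reagent bottle, 68 mm in diameter, 170 mm high; bystander. Origin at the centre of its underside.
- bottle_amber: Amber glass-stoppered reagent bottle, 68 mm in diameter, 170 mm high; bystander. Origin at the centre of its underside.
- beaker: Glass beaker, 68 mm in diameter, 85 mm high; bystander. Origin at the centre of its underside.
- jar: Small capped jar, 52 mm in diameter, 65 mm high; bystander. Origin at the centre of its underside.
- wrench: Open-ended wrench, 150 mm long, lying flat; bystander.
- parts_tray: Grey parts tray, 90 x 130 x 25 mm, with a brass union nut in it; bystander. Origin at the centre of its underside.
Mind the look-alikes: they are no part of the job. What is shaped like the flow_cell but brown or pink is not meant.

How it is judged (in metres and radians):
On the way, in this order (a step that is already met when the one before it is completed fails the run):
1. with the release lever held down, the moving jaw has been slid up so that the cell is held between both jaws (faces less than 53 mm apart) (value of joint release_lever above 0.24 rad and x of moving_liner in the frame of vise above -0.053 m), for 0.1 s.
2. the lever has been let go with the jaw still up against the cell (faces less than 53 mm apart) (value of joint release_lever below 0.2 rad and x of moving_liner in the frame of vise above -0.053 m), for 0.2 s.
At the end, for the whole second after the job is handed in: The cell stands flat on the slide (within 4 mm of its height, tilted less than 0.06 rad), square between the jaws (within 0.04 rad), gripped with more than 70 N; the faces are less than 53 mm apart, the release lever is fully up (under 0.08 rad), and cell and screw are at rest (contact force between moving_liner and flow_cell above 70 N and value of joint release_lever below 0.08 rad and x of moving_liner in the frame of vise above -0.053 m and angle between flow_cell's own z axis and vertical below 0.06 rad and z of flow_cell in the frame of vise between 0.096 and 0.104 m and angle between the x axis of flow_cell and the x axis of vise, either way round below 0.04 rad and linear speed of flow_cell below 0.01 m/s and velocity of joint screw below 0.05 rad/s); the robot touches nothing.
It fails at once if the moving jaw squeezes the cell with more than 200 N (cracked) (contact force between moving_liner and flow_cell above 200 N).
It fails at once if the robot forces the vise: its fingers push on lever, jaw or bar with more than 40 N (contact force between the fingers and vise above 40 N).
It fails at once if a bystander is moved by more than 20 mm (distance of any of bottle_clear, bottle_amber, beaker, jar, wrench, parts_tray from where it was at the start of the episode above 0.02 m).
It also fails if it takes over 64 s, if anything falls off the work surface, if the arm or the gripper's body presses on something with over 40 N, if the wrist force passes 120 N, or if a joint passes its speed limit or range.

## Working session

There is one attempt and no reset: what is moved stays moved. The work goes in short steps, Python scripts to look and compute and a shell command to move; the robot and the scene stay as the last step left them, time stands still between calls to the robot, and variables do not carry over. Pictures are saved under pics/ and viewed, and the job is handed in when it is done.

```bash
ls; mkdir -p pics; python3 - <<'E'
from workcell import env,get_image,camera_model
import cv2
print(env.sense())
for n in ["scene","top","wrist"]:
    im,d=get_image(n); cv2.imwrite(f"pics/{n}0.png",im[:,:,::-1])
    m=camera_model(n); print(n,m)
E
```

```text
pics
{'clock': 0.0, 'joint_pos': array([ 1.10249122e+00,  5.28477766e-01,  1.43387877e+00, -5.11698685e-05,
        1.18136872e+00, -1.78489446e-01]), 'joint_velocities': array([ 0.00122897, -0.00065716,  0.00147971,  0.00046209, -0.00099718,
       -0.00207648]), 'tau': array([ 1.17392491e-05, -4.40032017e+01, -1.76598877e+01,  6.32483815e-02,
        5.80995844e-02, -1.48583476e-04]), 'tcp_pos': array([178.27847369, 598.32904481, 240.57193343]), 'ee_rot': array([ 8.01796562e-01,  5.97596130e-01, -9.43967861e-04,  4.96472221e-04]), 'wrist_force': array([ 0.42438318, -1.75665676,  0.30890591]), 'ft_torque': array([ 0.00317644,  0.04488163, -0.06525564]), 'width': 87.2284372053412}
scene {'fx': 493.5441089590393, 'fy': 493.5441089590393, 'cx': 328.2492448954535, 'cy': 204.44793246734918, 'cam_to_world': array([[-8.82389958e-01,  3.57109316e-01, -3.06367261e-01,
         9.83532250e+02],
       [ 4.70502059e-01,  6.64186687e-01, -5.80933609e-01,
         8.11014026e+02],
       [-3.97174805e-03, -6.56756409e-01, -7.54092331e-01,
         1.19360063e+03],
       [ 0.00000000e+00,  0.000
[... 286 characters left out ...]
-01, -1.43909081e-02, -2.22313870e-02,
         9.83397710e+00],
       [ 2.30113466e-02, -5.65160850e-02, -9.98136469e-01,
         1.11701350e+03],
       [ 0.00000000e+00,  0.00000000e+00,  0.00000000e+00,
         1.00000000e+00]])}
wrist {'fx': 278.52013677711113, 'fy': 278.52013677711113, 'cx': 326.9013160039716, 'cy': 198.728976358674, 'T_tool_cam': array([[ 9.99999991e-01, -9.31921414e-05,  9.72397797e-05,
        -2.51598656e-01],
       [ 6.52836822e-05,  9.66872867e-01,  2.55258408e-01,
        -6.94813073e+01],
       [-1.17806582e-04, -2.55258399e-01,  9.66872864e-01,
        -1.43109178e+02],
       [ 0.00000000e+00,  0.00000000e+00,  0.00000000e+00,
         1.00000000e+00]])}
```

View pics/scene0.png

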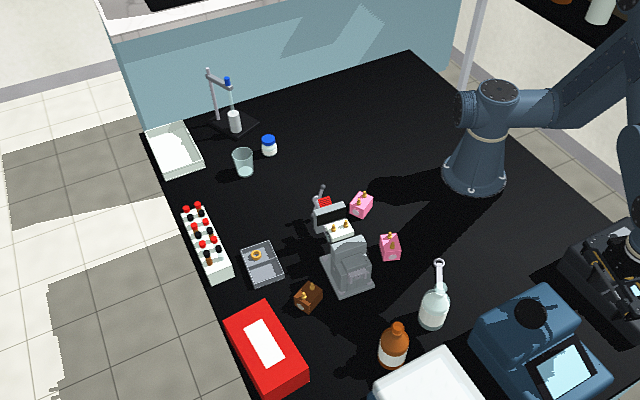

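View pics/top0.png

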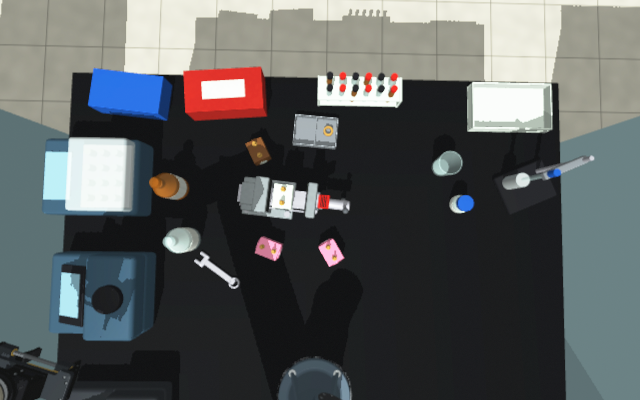

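View pics/wrist0.png

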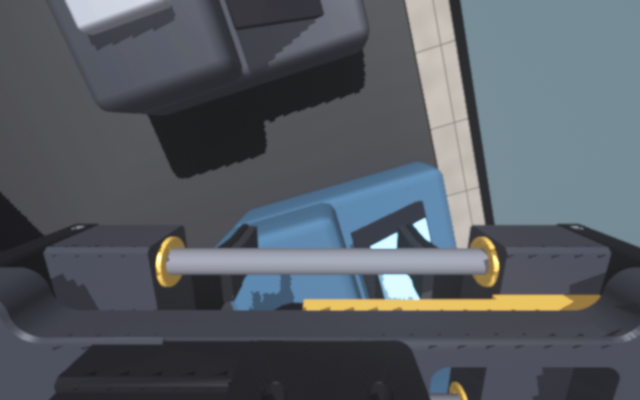

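The top view shows the vise at cols 238–350, row ~200. The fixed jaw is on the left (+y), and the lever (325,202) and tommy bar (345,205) are on the right. The vise's x axis therefore runs roughly along world +y. Next I'll measure it accurately.

```bash
cat > h.py <<'E'
import numpy as np, cv2
from workcell import env,get_image,camera_model,find_in,regions_of
from scipy.spatial.transform import Rotation as R
def cloud(name,d,pose=None):
    m=camera_model(name); v,u=np.mgrid[0:400,0:640]
    P=np.stack([(u-m['cx'])/m['fx']*d,(v-m['cy'])/m['fy']*d,d],-1)
    if 'cam_to_world' in m: T=np.array(m['cam_to_world'])
    else:
        T=np.eye(4); T[:3,:3]=R.from_quat(pose['ee_rot']).as_matrix(); T[:3,3]=pose['tcp_pos']; T=T@np.array(m['T_tool_cam'])
    return P@T[:3,:3].T+T[:3,3], T
def proj(name,X,pose=None):
    m=camera_model(name)
    if 'cam_to_world' in m: T=np.array(m['cam_to_world'])
    else:
        T=np.eye(4); T[:3,:3]=R.from_quat(pose['ee_rot']).as_matrix(); T[:3,3]=pose['tcp_pos']; T=T@np.array(m['T_tool_cam'])
    p=(np.asarray(X)-T[:3,3])@T[:3,:3]
    return np.stack([p[...,0]/p[...,2]*m['fx']+m['cx'],p[...,1]/p[...,2]*m['fy']+m['cy']],-1)
E
python3 - <<'E'
from h import *
for n in ["scene","top"]:
    im,d=get_image(n); C,_=cloud(n,d); np.savez(f"{n}.npz",im=im,d=d,C=C)
    for t in ["vise","lever_pad","bar_end_a","bar_end_b","flow_cell","jaw_front","moving_liner","fixed_face"]:
        for r in regions_of(n,t)[:3]:
            m=r['mask']; ok=m&(d>0); P=C[ok]
            if len(P): print(n,t,round(r['p'],2),np.round(np.array(r['box'])*[640,400,640,400]),ok.sum(),np.round(np.median(P,0)),np.round(P.min(0)),np.round(P.max(0)))
print(env.sense()['clock'])
s=cv2.imread('pics/scene0.png')[160:320,240:420]; t=cv2.imread('pics/top0.png')[160:250,220:370]
cv2.imwrite('pics/sc1.png',cv2.resize(s,None,fx=4,fy=3.7,interpolation=2)); cv2.imwrite('pics/tc1.png',cv2.resize(t,None,fx=5,fy=5,interpolation=2))
E
```

```text
scene vise 0.88 [310. 184.  63. 115.] 3334 [583. 163. 108.] [ 478. -188.   -7.] [636. 225. 156.]
scene vise 0.22 [314. 186.  55.  96.] 1040 [567.  27. 123.] [ 503. -151.   -3.] [610. 223. 156.]
scene flow_cell 0.95 [326. 217.  28.  27.] 411 [575.  99. 146.] [540.  69. 119.] [608. 122. 172.]
scene flow_cell 0.85 [294. 283.  29.  29.] 588 [717. 187.  45.] [674. 144.  -3.] [751. 213.  72.]
scene flow_cell 0.8 [379. 233.  22.  26.] 548 [435. 152.  44.] [371.  73.  -6.] [462. 179.  72.]
scene jaw_front 0.68 [308. 192.  60.  90.] 992 [568.  28. 126.] [ 486. -151.   -4.] [610. 223. 156.]
scene moving_liner 0.88 [316. 205.  28.  21.] 287 [566.  32. 128.] [521.  24. 100.] [608.  41. 151.]
scene fixed_face 0.81 [311. 183.  63. 117.] 3320 [585. 164. 108.] [ 482. -173.   -7.] [637. 225. 156.]
top vise 0.87 [235. 176. 114.  43.] 2619 [559. 118. 122.] [512. -92.  -4.] [638. 235. 156.]
top vise 0.16 [150. 174.  39.  21.] 804 [594. 400. 109.] [564. 380.  -3.] [642. 491. 174.]
top bar_end_a 0.54 [330. 197.  19.  13.] 226 [551. -68.  92.] [ 528. -101.   -1.] [573. -36. 149.]
top bar_end_b 0.54 [330. 1
[... 253 characters left out ...]
 114. 172.]
top flow_cell 0.68 [247. 136.  19.  31.] 409 [706. 171.  48.] [672. 139.  15.] [746. 205.  72.]
top jaw_front 0.72 [237. 180. 108.  41.] 1178 [557.  11. 124.] [514. -92.  -5.] [607. 217. 156.]
top jaw_front 0.35 [328. 195.  24.  21.] 241 [551. -64.  92.] [530. -92.  -4.] [573. -31. 149.]
top moving_liner 0.67 [330. 199.  18.  14.] 231 [551. -68.  92.] [ 528. -101.   -2.] [573. -36. 149.]
top moving_liner 0.62 [307. 184.   1.  11.] 30 [594.  25. 147.] [576.  22.  -5.] [619.  33. 152.]
top fixed_face 0.94 [235. 177. 116.  40.] 2574 [560. 118. 122.] [512. -89.  -5.] [629. 233. 156.]
top fixed_face 0.24 [330. 201.  18.  13.] 230 [551. -66.  92.] [528. -92.  -2.] [574. -31. 149.]
1.05
```

View pics/sc1.png

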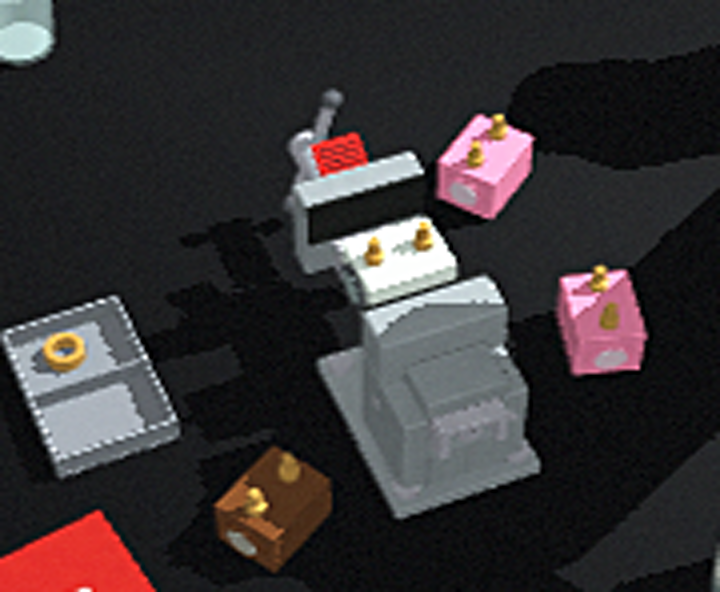

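View pics/tc1.png

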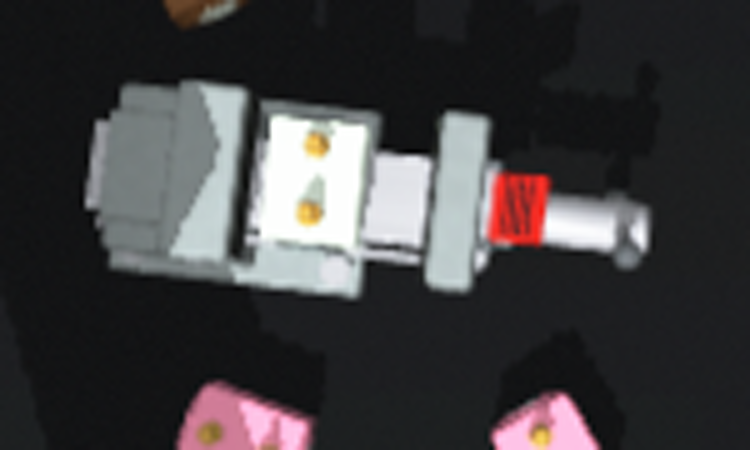

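```bash
python3 - <<'E'
from h import *
for n in ["top","scene"]:
    z=np.load(n+".npz"); C=z['C']; d=z['d'];im=z['im'].astype(int)
    B=(d>0)&(C[...,0]>490)&(C[...,0]<640)&(C[...,1]>-130)&(C[...,1]<240)
    H=B&(C[...,2]>145)&(C[...,2]<154)
    red=(im[...,0]>150)&(im[...,1]<90)&(im[...,2]<90)
    for nm,m in [("jaw top moving",H&(C[...,1]<45)&~red),("fixed top",H&(C[...,1]>120)&(C[...,1]<200))]:
        P=C[m][:,:2]; 
        if len(P)<10: continue
        r=cv2.minAreaRect(P.astype(np.float32)); print(n,nm,len(P),np.round(r[0],1),np.round(r[1],1),round(r[2],1),np.percentile(P,[2,98],axis=0).round(1).tolist(), np.median(C[m][:,2]).round(1))
    m=B&red; P=C[m]; print(n,'red',len(P),np.round(np.median(P,0),1),np.percentile(P,[3,97],axis=0).round(1).tolist())
    m=B&(C[...,1]<-35)&~red; P=C[m&(C[...,2]>40)]
    print(n,'bar',len(P),np.percentile(P,[2,50,98],axis=0).round(1).tolist())
    # cell: white top
    w=B&(im.min(-1)>150)&(C[...,1]>50)&(C[...,1]<130)&(C[...,2]>142)&(C[...,2]<153); P=C[w]
    r=cv2.minAreaRect(P[:,:2].astype(np.float32)); print(n,'cell',len(P),np.round(r[0],1),np.round(r[1],1),round(r[2],1),np.median(P[:,2]).round(1))
E
```

```text
top jaw top moving 368 [561.  -21.6] [ 89.4 112.8] 0.9 [[516.7, -70.5], [602.5, 31.7]] 149.8
top fixed top 509 [573.7 146.2] [38.9 91.7] 84.3 [[529.7, 126.7], [616.2, 165.5]] 149.8
top red 124 [556.  -19.7 139.4] [[540.1, -31.9, -1.7], [572.1, -6.4, 148.4]]
top bar 217 [[530.1, -89.3, 83.0], [551.1, -66.2, 92.0], [565.4, -35.9, 145.9]]
top cell 428 [574.8  97. ] [78.1 65.9] 0.1 148.2
scene jaw top moving 222 [569.6  -8.6] [ 91.5 107. ] 14.1 [[520.1, 3.8], [606.4, 34.3]] 147.8
scene fixed top 379 [576.  144.5] [53.  91.1] 85.5 [[533.1, 129.3], [619.2, 170.5]] 148.1
scene red 98 [558.1 -16.7 138.8] [[541.9, -28.0, 130.9], [574.7, -6.8, 148.0]]
scene bar 120 [[532.6, -86.3, 57.4], [555.0, -71.1, 93.7], [567.0, -48.0, 143.3]]
scene cell 296 [571.7  95. ] [53.8 65.8] 86.2 146.1
```

```bash
python3 - <<'E'
from h import *
for n in ["top","scene"]:
    z=np.load(n+".npz"); C=z['C']; d=z['d'];im=z['im'].astype(int)
    B=(d>0)&(C[...,0]>490)&(C[...,0]<640)
    H=B&(C[...,2]>145)&(C[...,2]<154)
    sat=im.max(-1)-im.min(-1)
    for nm,lo,hi in [("moving",-5,45),("fixed",115,200)]:
        m=H&(C[...,1]>lo)&(C[...,1]<hi)&(sat<40)
        k,l=cv2.connectedComponents(m.astype(np.uint8)); s=np.bincount(l.ravel());s[0]=0; m=l==s.argmax()
        P=C[m][:,:2]; r=cv2.minAreaRect(P.astype(np.float32)); print(n,nm,len(P),np.round(r[0],1),np.round(r[1],1),round(r[2],1),np.median(C[m][:,2]).round(1))
        # edges: for bins of x, min/max y
        xs=np.arange(P[:,0].min()+8,P[:,0].max()-8,6); lo_=[];hi_=[]
        for x in xs:
            q=P[abs(P[:,0]-x)<3.5][:,1]; lo_.append(q.min());hi_.append(q.max())
        for e in (lo_,hi_):
            c=np.polyfit(xs-570,e,1); print('  edge y=',c[1].round(1),'slope',c[0].round(3),np.std(np.polyval(c,xs-570)-e).round(1))
E
```

```text
top moving 357 [560.4  16. ] [27.9 91.2] 84.3 149.8
  edge y= 2.0 slope -0.092 0.7
  edge y= 28.3 slope -0.09 0.7
top fixed 509 [573.7 146.2] [38.9 91.7] 84.3 149.8
  edge y= 127.8 slope -0.1 0.7
  edge y= 165.0 slope -0.092 0.8
scene moving 216 [563.3  20.1] [31.1 92.2] 83.6 147.8
  edge y= 7.3 slope -0.113 2.2
  edge y= 32.9 slope -0.058 1.6
scene fixed 376 [576.6 149.9] [42.2 90.9] 83.9 148.1
  edge y= 130.8 slope -0.082 1.7
  edge y= 170.0 slope -0.098 1.1
```

Scene and top cameras agree on the vise yaw (x axis ≈ (0.097, 0.995)). Their positions differ by about 3–5 mm. The bar leans toward the robot, as it should at screw = 0. I'll hover above the lever and refine with the wrist camera.

```bash
python3 -m crank '[[[255,0,-0.01,0.04,0.048],[255,0.02,-0.03,0.04,0.048],[255,0.03,-0.045,0.01,0.048],[255,0.03,-0.045,0,0.048],[255,0.03,-0.045,0,0],[255,0.03,-0.045,0,0],[255,0.03,-0.045,0,0],[255,0.03,-0.045,0,0],[255,0.03,-0.045,0,0],[255,0.03,-0.045,0,0],[255,0.03,-0.045,0,0],[255,0.03,-0.045,0,0],[255,0.03,-0.045,0,0],[255,0.03,-0.045,0,0],[255,0.02,-0.04,-0.02,0],[255,0.01,-0.03,-0.03,0],[255,0,-0.013,-0.02,0],[255,0,0,0,0],[255,0,0,0,0]]]' 30
python3 - <<'E'
from h import *
s=env.sense(); im,d=get_image("wrist"); C,_=cloud("wrist",d,s); np.savez("wrist.npz",im=im,C=C,d=d,p=s['tcp_pos'],q=s['ee_rot'])
cv2.imwrite("pics/wrist1.png",im[:,:,::-1]); print(s['clock'],s['tcp_pos'].round(1),s['ee_rot'].round(4),s['wrist_force'].round(2),s['width'])
for i in range(6):
    get_image("top") if 0 else None
E
```

```text
clock: 3.42
tcp_pos: [588.9, -63.6, 262.4]
ee_rot: [0.741, 0.672, 0.0, 0.0]
wrist_force: [0.2, 1.5, -0.1]
width: 0.5
3.425 [588.9 -63.6 262.4] [7.408e-01 6.718e-01 5.000e-04 4.000e-04] [ 0.23  1.54 -0.08] 0.48365094680056986
```

View pics/wrist1.png

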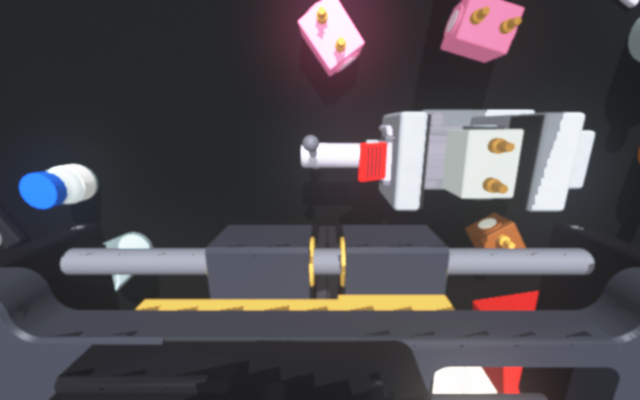

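The wrist image shows the vise clear of the gripper. The red paddle is at (372,162), the jaw top spans cols 385–428, and the bar end is at (310,143). I over-travelled slightly in x and y, but the hover is safe. Next I'll measure here.

```bash
cat > meas.py <<'E'
from h import *
def meas(C,d,im,tag,ymin=-80):
    im=im.astype(int); B=(d>0)&(C[...,0]>490)&(C[...,0]<640); B[225:]=B[225:]&(tag!='wrist')
    H=B&(C[...,2]>143)&(C[...,2]<156); sat=im.max(-1)-im.min(-1)
    k,l,st,_=cv2.connectedComponentsWithStats((H&(sat<40)).astype(np.uint8))
    for i in range(1,k):
        if st[i,4]<150: continue
        P=C[l==i]; Q=P[:,:2]; r=cv2.minAreaRect(Q.astype(np.float32))
        xs=np.arange(Q[:,0].min()+8,Q[:,0].max()-8,6); e=[[Q[abs(Q[:,0]-x)<3.5][:,1].min() for x in xs],[Q[abs(Q[:,0]-x)<3.5][:,1].max() for x in xs]]
        c=[np.polyfit(xs-565,q,1) for q in e]
        print(tag,'flat top n',len(P),'ctr',np.round(r[0],1),'size',np.round(r[1],1),round(r[2],1),'z',np.median(P[:,2]).round(1),'y edges@565',[q[1].round(1) for q in c],'slopes',[q[0].round(3) for q in c])
    red=B&(im[...,0]>130)&(im[...,1]<70)&(im[...,2]<70)&(C[...,2]>110)&(C[...,1]<60); red=cv2.erode(red.astype(np.uint8),np.ones((2,2)))>0
    P=C[red]
    if len(P)>5:
        print(tag,'red',len(P),np.percentile(P,[3,50,97],axis=0).round(1).tolist()); 
        v=np.array([.097,.995]); a=P[:,:2]@v; c=np.polyfit(a,P[:,2],1); print('  paddle slope',np.arctan(-c[0]).round(3),'z at mid',np.median(P[:,2]).round(1))
E
python3 - <<'E'
from meas import *
z=np.load('wrist.npz'); C=z['C'];d=z['d'];im=z['im']; meas(C,d,im,'wrist')
m=(d>0)&(C[...,0]>490)&(C[...,0]<600)&(C[...,1]<-30)&(C[...,1]>-120)&(C[...,2]>60); m[225:]=False
m[:,:250]=False
P=C[m]; print(np.percentile(P,[1,50,99],axis=0).round(1)); Q=P[P[:,2]>112]; print('ball',len(Q),Q.min(0).round(1),Q.mean(0).round(1),Q.max(0).round(1))
E
```

```text
wrist flat top n 3034 ctr [560.4  17.1] size [28.7 90.8] 84.5 z 149.5 y edges@565 [np.float64(2.3), np.float64(30.6)] slopes [np.float64(-0.101), np.float64(-0.102)]
wrist flat top n 4439 ctr [574.2 146.6] size [40.1 91.5] 84.1 z 149.6 y edges@565 [np.float64(127.6), np.float64(167.0)] slopes [np.float64(-0.098), np.float64(-0.094)]
wrist flat top n 3174 ctr [569.3  90.8] size [51.  64.7] 85.2 z 147.8 y edges@565 [np.float64(65.7), np.float64(116.1)] slopes [np.float64(-0.079), np.float64(-0.072)]
wrist red 198 [[544.4, -31.3, 131.9], [568.0, -24.7, 144.6], [574.5, -5.3, 147.5]]
  paddle slope 0.569 z at mid 144.6
[[528.2 -89.3  80. ]
 [551.1 -61.1  92.7]
 [577.2 -30.3 243.4]]
ball 326 [526.9 -82.2 112.1] [542.7 -66.  147.8] [578.9 -30.  245.3]
```

Wrist and top agree: the jaw outer face is at y≈3 where x≈558, the axis passes through (560.4, 17), and the gap is about 97 mm. I'll move over the paddle close to the jaw and descend to just above it.

```bash
python3 -m crank '[[[255,-0.016,0.025,-0.02,0],[255,-0.016,0.025,-0.03,0],[255,0,0,-0.03,0],[255,0,0,-0.012,0],[255,0,0,0,0],[255,0,0,0,0]]]' 
python3 - <<'E'
from h import *
s=env.sense();print(s['tcp_pos'].round(1),s['wrist_force'].round(2))
im,d=get_image("wrist"); cv2.imwrite("pics/wrist2.png",im[:,:,::-1])
E
```

```text
clock: 4.22
tcp_pos: [557.8, -14.4, 170.9]
ee_rot: [0.741, 0.672, 0.001, 0.001]
wrist_force: [0.5, -1.6, -0.2]
width: -0.1
[557.8 -14.4 170.9] [ 0.46 -1.63 -0.21]
```

View pics/wrist2.png

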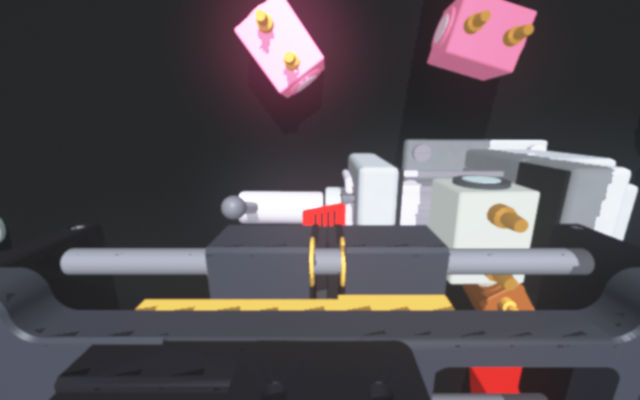

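The fingertips are centred over the paddle beside the jaw. I'll press down in small steps.

```bash
python3 -m crank '[[[255,0,0,-0.004,0],[255,0,0,-0.004,0],[255,0,0,-0.002,0],[255,0,0,0,0]]]' ; python3 -m crank '[[[255,0,0,-0.004,0],[255,0,0,0,0]]]'
```

```text
clock: 4.78
tcp_pos: [557.0, -14.4, 160.0]
ee_rot: [0.741, 0.672, 0.0, 0.001]
wrist_force: [-0.5, -0.5, 4.8]
width: 0.5
clock: 5.03
tcp_pos: [557.2, -14.6, 156.1]
ee_rot: [0.741, 0.672, 0.0, 0.001]
wrist_force: [-0.9, -1.3, 5.4]
width: 0.2
```

```bash
python3 -m crank '[[[255,0,0,-0.003,0],[255,0,0,0,0]]]' ; python3 -m crank '[[[255,0.0002,0.002,0,0],[255,0.0002,0.002,0,0],[255,0,0,0,0]]]'; python3 -m crank '[[[255,0.0002,0.002,0,0],[255,0,0,0,0]]]'
```

```text
clock: 5.28
tcp_pos: [557.3, -15.1, 153.4]
ee_rot: [0.741, 0.672, -0.0, 0.001]
wrist_force: [-0.1, -1.9, 7.0]
width: 0.1
clock: 5.65
tcp_pos: [558.0, -10.9, 153.7]
ee_rot: [0.741, 0.672, 0.0, 0.002]
wrist_force: [-1.1, -2.1, 7.9]
width: 0.5
clock: 5.9
tcp_pos: [558.2, -8.8, 153.8]
ee_rot: [0.741, 0.672, 0.0, 0.002]
wrist_force: [-0.5, -1.7, 7.9]
width: 0.2
```

```bash
python3 -m crank '[[[255,0.0002,0.002,0,0],[255,0.0002,0.002,0,0],[255,0,0,0,0]]]'; python3 -m crank '[[[255,0.0002,0.002,0,0],[255,0.0002,0.002,0,0],[255,0.0002,0.002,0,0],[255,0,0,0,0]]]'
```

```text
clock: 6.28
tcp_pos: [558.7, -5.0, 153.8]
ee_rot: [0.741, 0.672, 0.0, 0.002]
wrist_force: [0.0, -2.5, 8.2]
width: 0.8
clock: 6.78
tcp_pos: [558.9, -3.4, 153.8]
ee_rot: [0.74, 0.673, -0.003, 0.004]
wrist_force: [-3.7, -15.9, 8.6]
width: 0.4
```

The finger met the jaw at about y≈-4 and the jaw did not slide, so the lever is not far enough down. I'll ease off the push and look.

```bash
python3 -m crank '[[[255,0,-0.004,0,0],[255,0,0,0,0]]]'; 
python3 - <<'E'
from meas import *
s=env.sense(); im,d=get_image("wrist"); C,_=cloud("wrist",d,s); meas(C,d,im,'wrist'); cv2.imwrite("pics/wrist3.png",im[:,:,::-1])
im,d=get_image("scene"); C,_=cloud("scene",d); meas(C,d,im,'scene'); cv2.imwrite("pics/scene3.png",cv2.resize(im[160:280,280:420,::-1],None,fx=5,fy=5,interpolation=2))
E
```

```text
clock: 7.02
tcp_pos: [558.9, -3.9, 153.7]
ee_rot: [0.741, 0.672, -0.0, 0.002]
wrist_force: [-1.2, -5.5, 8.9]
width: 0.4
wrist flat top n 2737 ctr [530.7  21.6] size [28.1 31.1] 84.9 z 149.4 y edges@565 [np.float64(4.2), np.float64(31.7)] slopes [np.float64(-0.09), np.float64(-0.117)]
wrist flat top n 4024 ctr [543.3 149.6] size [40.1 30.6] 86.4 z 149.5 y edges@565 [np.float64(127.0), np.float64(172.7)] slopes [np.float64(-0.126), np.float64(0.17)]
wrist flat top n 2231 ctr [545.6  94.2] size [50.9 16.2] 86.1 z 147.7 y edges@565 [np.float64(34.5), np.float64(59.8)] slopes [np.float64(-1.64), np.float64(-2.847)]meas.py:10: RankWarning: Polyfit may be poorly conditioned
  c=[np.polyfit(xs-565,q,1) for q in e]
meas.py:10: RankWarning: Polyfit may be poorly conditioned
  c=[np.polyfit(xs-565,q,1) for q in e]
Traceback (most recent call last):
  File "meas.py", line 10, in meas
    c=[np.polyfit(xs-565,q,1) for q in e]
       ~~~~~~~~~~^^^^^^^^^^^^
TypeError: expected non-empty vector for x
```

```bash
python3 - <<'E'
from h import *
im,d=get_image("wrist"); cv2.imwrite("pics/wrist3.png",im[:,:,::-1])
im,d=get_image("scene"); cv2.imwrite("pics/scene3.png",cv2.resize(im[160:280,280:420,::-1],None,fx=5,fy=5,interpolation=2))
E
```

```text
(no output)
```

View pics/wrist3.png

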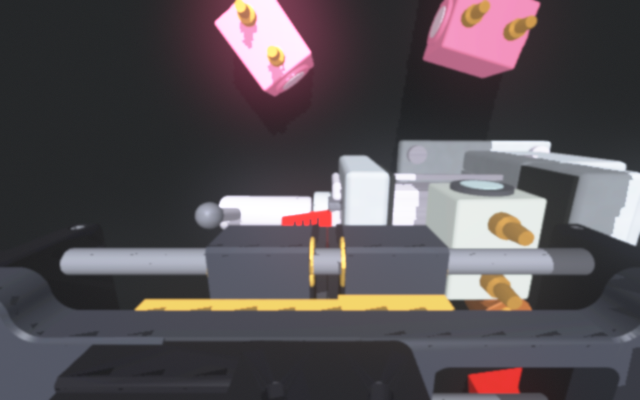

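View pics/scene3.png

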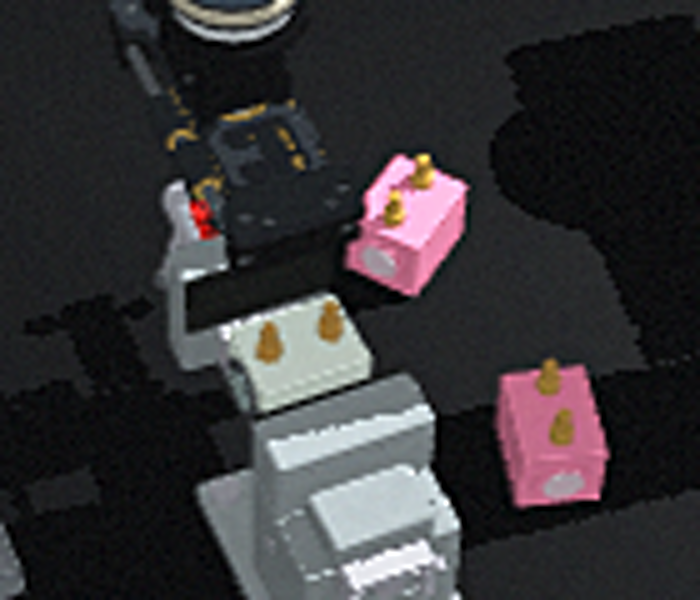

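The fingertips are only about 7–8 mm thick each. Pressing right at the jaw therefore puts them too near the hinge, and the lever is barely depressed (9 N at ~11 mm out). I'll open the gripper about 12 mm so the outer finger presses further out on the paddle while the inner one pushes the jaw.

```bash
python3 -m crank '[[[255,-0.001,-0.006,0.006,0],[218,0,-0.002,0.004,0],[218,0,0,0,0],[218,0,0,0,0],[218,0,0,0,0]]]' 60; python3 -m crank '[[[218,0,0,-0.005,0],[218,0,0,-0.004,0],[218,0,0,0,0]]]'
```

```text
clock: 7.8
tcp_pos: [557.0, -9.9, 162.4]
ee_rot: [0.741, 0.672, -0.0, -0.0]
wrist_force: [-0.9, 1.2, 1.5]
width: 12.7
clock: 8.18
tcp_pos: [557.5, -11.7, 153.9]
ee_rot: [0.74, 0.672, -0.001, 0.001]
wrist_force: [-1.1, -1.9, 5.8]
width: 12.7
```

```bash
python3 -m crank '[[[218,0,0,-0.0015,0],[218,0,0,0,0]]]'; python3 -m crank '[[[218,0.0002,0.002,0,0],[218,0.0002,0.002,0,0],[218,0.0002,0.002,0,0],[218,0,0,0,0]]]'
```

```text
clock: 8.43
tcp_pos: [557.5, -12.0, 152.6]
ee_rot: [0.74, 0.672, -0.001, 0.002]
wrist_force: [-2.3, -2.3, 6.7]
width: 12.6
clock: 8.93
tcp_pos: [558.4, -6.2, 152.7]
ee_rot: [0.74, 0.672, -0.001, 0.002]
wrist_force: [-1.8, -3.7, 6.2]
width: 12.4
```

The jaw appears to be sliding, with low force. I'll continue.

```bash
python3 -m crank '[[[218,0.0003,0.003,0,0],[218,0.0003,0.003,0,0],[218,0.0003,0.003,0,0],[218,0,0,0,0]]]'; python3 - <<'E'
from h import *
s=env.sense(); im,d=get_image("wrist"); cv2.imwrite("pics/wrist4.png",im[:,:,::-1]); C,_=cloud("wrist",d,s)
H=(d>0)&(C[...,2]>145)&(C[...,2]<154)&(C[...,0]>505)&(C[...,0]<548); H[225:]=False
for lo,hi in ((-10,60),(60,125),(126,180)):
    P=C[H&(C[...,1]>lo)&(C[...,1]<hi)]; a=P[:,:2]-[571.4,127]; a=a@np.array([.098,.995]); print(len(P),np.percentile(a,[1,99]).round(1))
E
```

```text
clock: 9.43
tcp_pos: [559.3, 2.6, 152.7]
ee_rot: [0.74, 0.672, -0.001, 0.002]
wrist_force: [-2.2, -4.6, 6.9]
width: 12.5
2677 [-109.9  -82.6]
1482 [-48.9  -5.3]
2784 [-2.4 38.3]
```

View pics/wrist4.png

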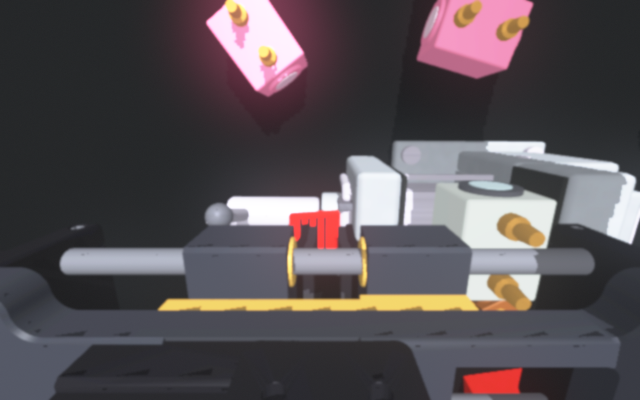

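Sliding works. The gap is now about 80 mm, down from 97, with the cell riding along. About 30 mm remain, so I'll do 24 mm now and creep after that.

```bash
python3 -m crank '[[[218,0.0004,0.004,0,0],[218,0.0004,0.004,0,0],[218,0.0004,0.004,0,0],[218,0.0004,0.004,0,0],[218,0,0,0,0]]]';python3 -m crank '[[[218,0.0003,0.003,0,0],[218,0.0003,0.003,0,0],[218,0.0002,0.002,0,0],[218,0,0,0,0]]]'
```

```text
clock: 10.1
tcp_pos: [560.9, 18.7, 152.8]
ee_rot: [0.74, 0.672, -0.001, 0.002]
wrist_force: [-1.7, -4.9, 7.0]
width: 12.5
clock: 10.6
tcp_pos: [561.7, 26.4, 152.8]
ee_rot: [0.74, 0.672, -0.001, 0.002]
wrist_force: [-1.8, -5.2, 7.0]
width: 12.8
```

```bash
python3 -m crank '[[[218,0.0002,0.002,0,0],[218,0,0,0,0]]]';python3 -m crank '[[[218,0.0002,0.002,0,0],[218,0,0,0,0]]]'; python3 - <<'E'
from h import *
s=env.sense(); im,d=get_image("wrist"); cv2.imwrite("pics/wrist5.png",im[:,:,::-1]); C,_=cloud("wrist",d,s)
H=(d>0)&(C[...,2]>145)&(C[...,2]<154)&(C[...,0]>505)&(C[...,0]<548); H[225:]=False
for lo,hi in ((-10,75),(75,125),(126,180)):
    P=C[H&(C[...,1]>lo)&(C[...,1]<hi)]; a=P[:,:2]-[571.4,127]; a=a@np.array([.098,.995]); print(len(P),np.percentile(a,[1,99]).round(1))
E
```

```text
clock: 10.85
tcp_pos: [561.9, 28.3, 152.8]
ee_rot: [0.74, 0.672, -0.001, 0.002]
wrist_force: [-1.0, -4.4, 6.8]
width: 12.4
clock: 11.1
tcp_pos: [562.1, 30.3, 152.8]
ee_rot: [0.74, 0.672, -0.001, 0.002]
wrist_force: [-1.8, -5.1, 6.7]
width: 12.4
2529 [-82.2 -55.6]
1520 [-55.6  -5.1]
2759 [-2.4 38.4]
```

View pics/wrist5.png

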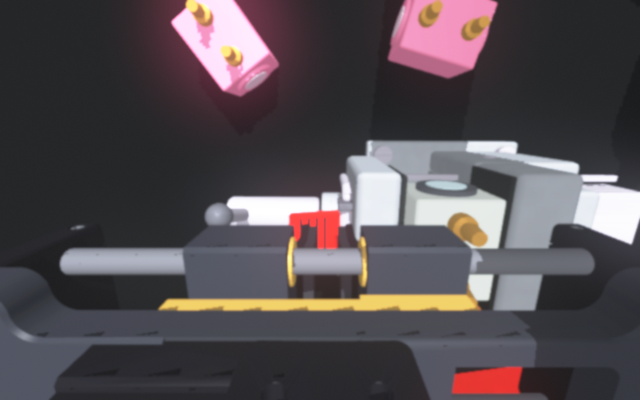

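Gap is about 53 mm and the cell is nearly touching on both sides. I'll creep until the force rises.

```bash
python3 -m crank '[[[218,0.0002,0.002,0,0],[218,0,0,0,0]]]';python3 -m crank '[[[218,0.0001,0.001,0,0],[218,0,0,0,0]]]'; python3 -m crank '[[[218,0.0001,0.001,0,0],[218,0,0,0,0]]]'
```

```text
clock: 11.4
tcp_pos: [562.3, 32.3, 152.8]
ee_rot: [0.74, 0.672, -0.001, 0.002]
wrist_force: [-2.2, -5.0, 6.4]
width: 12.6
clock: 11.65
tcp_pos: [562.4, 33.1, 152.8]
ee_rot: [0.74, 0.672, -0.001, 0.002]
wrist_force: [-1.1, -6.0, 6.8]
width: 12.4
clock: 11.9
tcp_pos: [562.5, 34.1, 152.8]
ee_rot: [0.74, 0.672, -0.001, 0.002]
wrist_force: [-2.2, -6.6, 7.1]
width: 12.4
```

```bash
python3 -m crank '[[[218,0.0001,0.001,0,0],[218,0,0,0,0]]]';python3 -m crank '[[[218,0.0001,0.001,0,0],[218,0,0,0,0]]]'; python3 -m crank '[[[218,0.0001,0.001,0,0],[218,0,0,0,0]]]'
```

```text
clock: 12.15
tcp_pos: [562.6, 35.1, 152.8]
ee_rot: [0.74, 0.672, -0.001, 0.002]
wrist_force: [-2.1, -5.5, 6.3]
width: 12.6
clock: 12.4
tcp_pos: [562.7, 36.1, 152.8]
ee_rot: [0.74, 0.672, -0.001, 0.002]
wrist_force: [-0.9, -5.6, 7.1]
width: 13.0
clock: 12.65
tcp_pos: [562.7, 36.1, 152.8]
ee_rot: [0.74, 0.673, -0.002, 0.003]
wrist_force: [-1.9, -8.4, 6.8]
width: 12.4
```

Contact: the last step produced no movement. I'll push a bit more to square the cell, then look.

```bash
python3 -m crank '[[[218,0.0001,0.001,0,0],[218,0.0001,0.001,0,0],[218,0,0,0,0]]]'; python3 - <<'E'
from h import *
s=env.sense(); im,d=get_image("wrist"); cv2.imwrite("pics/wrist6.png",im[:,:,::-1]); C,_=cloud("wrist",d,s)
H=(d>0)&(C[...,2]>145)&(C[...,2]<154)&(C[...,0]>505)&(C[...,0]<548); H[225:]=False
for lo,hi in ((-10,76),(79,125),(126,180)):
    P=C[H&(C[...,1]>lo)&(C[...,1]<hi)]; a=P[:,:2]-[571.4,127]; a=a@np.array([.098,.995]); print(len(P),np.percentile(a,[1,99]).round(1))
im,d=get_image("scene"); cv2.imwrite("pics/scene6.png",cv2.resize(im[160:280,280:420,::-1],None,fx=5,fy=5,interpolation=2))
E
```

```text
clock: 13.02
tcp_pos: [562.7, 36.3, 152.9]
ee_rot: [0.74, 0.673, -0.003, 0.004]
wrist_force: [-3.0, -14.6, 7.5]
width: 12.4
2124 [-76.4 -54.3]
1648 [-51.6  -5.2]
2778 [-2.7 38.5]
```

View pics/wrist6.png

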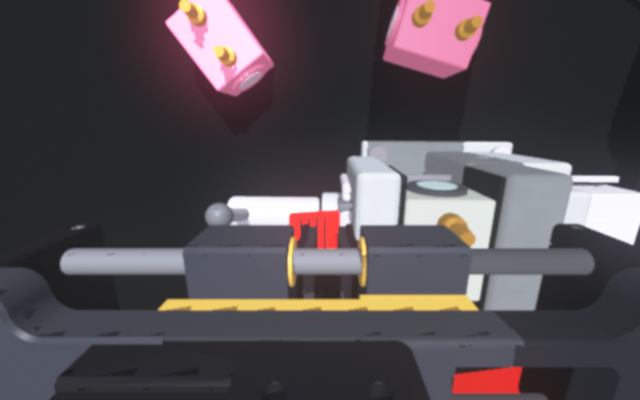

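View pics/scene6.png

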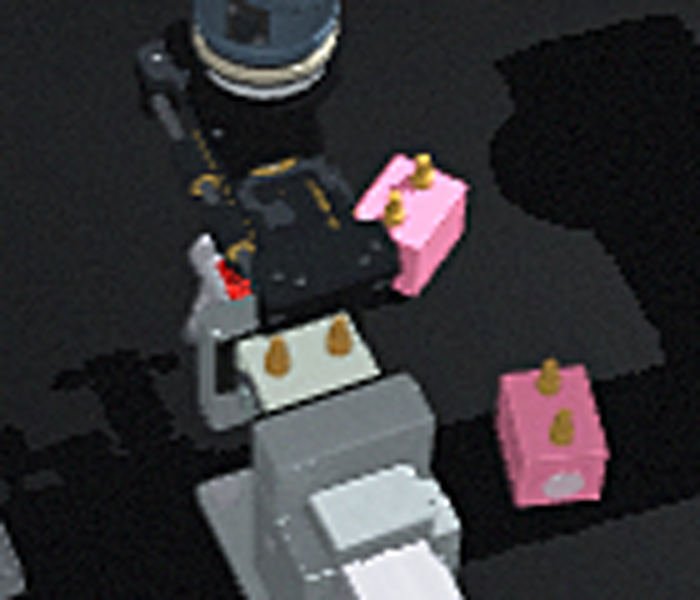

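The jaw's outer edge is at -76.4 mm, so the gap is about 50 mm. The push is steady at 15 N and the cell is between both jaws. I'll let the lever up while keeping the push on the jaw.

```bash
python3 -m crank '[[[218,0,0,0.003,0],[218,0,0,0.003,0],[218,0,0,0.003,0],[218,0,0,0,0]]]'; python3 -m crank '[[[218,0,0,0.003,0],[218,0,0,0.001,0],[218,0,0,0,0]]]'
```

```text
clock: 13.62
tcp_pos: [561.9, 36.5, 159.2]
ee_rot: [0.74, 0.673, -0.004, 0.003]
wrist_force: [-0.1, -15.0, -7.4]
width: 12.5
clock: 14.0
tcp_pos: [561.2, 36.6, 162.8]
ee_rot: [0.74, 0.673, -0.005, 0.002]
wrist_force: [-1.2, -13.7, -7.7]
width: 12.5
```

```bash
python3 -m crank '[[[218,0,0,0.002,0],[218,0,-0.002,0.002,0],[218,0,0,0.002,0],[218,0,-0.003,0.005,0],[218,0,-0.004,0.03,0],[218,0,-0.004,0.04,0],[218,0,0,0,0]]]'; python3 - <<'E'
from h import *
s=env.sense(); print(s['tcp_pos'].round(1),s['wrist_force'].round(1)); im,d=get_image("wrist"); cv2.imwrite("pics/wrist7.png",im[:,:,::-1]); C,_=cloud("wrist",d,s); np.savez('wrist.npz',im=im,C=C,d=d)
im,d=get_image("scene"); cv2.imwrite("pics/scene7.png",cv2.resize(im[160:280,280:420,::-1],None,fx=5,fy=5,interpolation=2))
E
```

```text
clock: 14.88
tcp_pos: [564.9, 28.6, 249.7]
ee_rot: [0.741, 0.672, 0.003, 0.003]
wrist_force: [0.5, 0.1, 0.3]
width: 12.7
[564.9  28.6 249.7] [0.5 0.1 0.3]
```

View pics/wrist7.png

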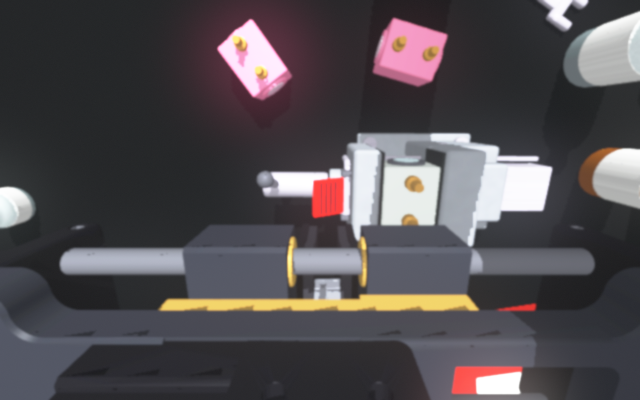

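View pics/scene7.png

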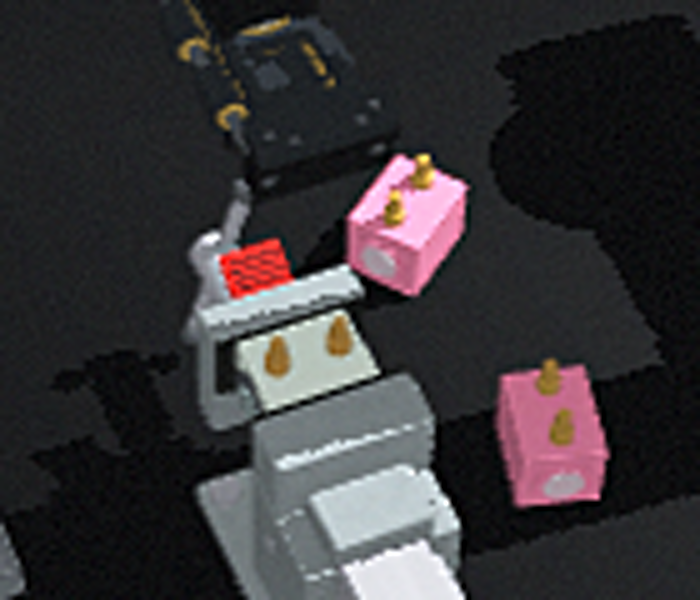

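```bash
python3 - <<'E'
from meas import *
z=np.load('wrist.npz'); C=z['C'];d=z['d'];im=z['im']
try: meas(C,d,im,'wrist')
except Exception as e: print(e)
i=im.astype(int)
red=(d>0)&(i[...,0]>130)&(i[...,1]<70)&(i[...,2]<70)&(C[...,2]>110)&(C[...,1]<80)&(C[...,1]>-10); P=C[red]; print(len(P),np.percentile(P,[3,50,97],axis=0).round(1).tolist())
A=np.c_[P[:,:2]@np.array([.098,.995]),np.ones(len(P))]; c=np.linalg.lstsq(A,P[:,2],rcond=None)[0]; print('slope',np.arctan(-c[0]))
m=(d>0)&(C[...,0]>490)&(C[...,0]<600)&(C[...,1]<20)&(C[...,1]>-80)&(C[...,2]>60); m[225:]=False; m[:,:240]=False
P=C[m]; print(np.percentile(P,[1,50,99],axis=0).round(1)); v,u=np.mgrid[0:400,0:640]
bm=m&(abs(u-265)<5)&(abs(v-180)<5); print('ball',np.median(C[bm],0).round(1))
E
```

```text
wrist flat top n 8413 ctr [559.3 109.5] size [116.6  69.8] 84.2 z 148.9 y edges@565 [np.float64(50.4), np.float64(166.8)] slopes [np.float64(-0.093), np.float64(-0.067)]
wrist red 359 [[548.5, 15.1, 131.0], [569.0, 21.6, 141.4], [579.0, 40.0, 144.2]]
  paddle slope 0.479 z at mid 141.4
612 [[546.0, 14.4, 131.0], [565.6, 25.8, 139.8], [578.6, 42.5, 144.8]]
slope -1.04534923730582
[[532.7 -40.5  78.5]
 [553.7 -10.6  92.8]
 [575.9  19.7 145.7]]
ball [538.8 -25.4 144.6]
```

Lever paddle slope is about 0.48, so the lever is at ~0.12 (half-nut resting on a tooth) and the jaw is still up at the cell. The hub is near (556,-29) and the upper ball is near (538,-26,137). I'll close the fingers and come to the robot side of the ball.

```bash
python3 -m crank '[[[255,-0.03,-0.025,0,0],[255,-0.031,-0.028,-0.02,0],[255,0,0,-0.04,0],[255,0,0,-0.03,0],[255,0,0,-0.016,0],[255,0,0,0,0],[255,0,0,0,0]]]' 40; python3 - <<'E'
from h import *
s=env.sense(); print(s['tcp_pos'].round(1),s['wrist_force'].round(1)); im,d=get_image("wrist"); cv2.imwrite("pics/wrist8.png",im[:,:,::-1]); C,_=cloud("wrist",d,s); 
print(np.median(C[150:400][0:0],0) if 0 else '')
im,d=get_image("scene"); cv2.imwrite("pics/scene8.png",cv2.resize(im[160:280,280:420,::-1],None,fx=5,fy=5,interpolation=2))
E
```

```text
clock: 15.85
tcp_pos: [501.3, -23.9, 140.0]
ee_rot: [0.741, 0.672, -0.0, -0.0]
wrist_force: [0.2, 0.6, -0.4]
width: 0.2
[501.3 -23.9 140. ] [ 0.2  0.6 -0.4]
```

View pics/wrist8.png

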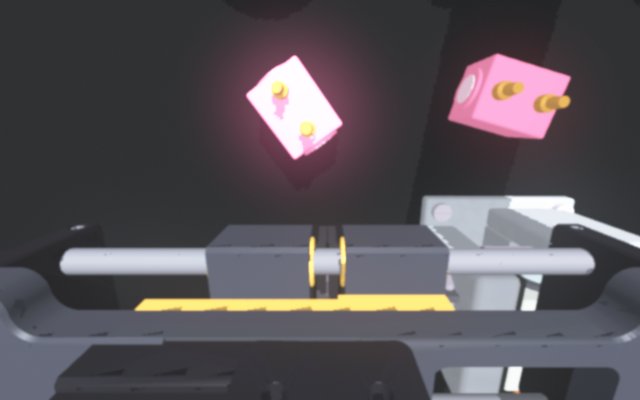

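View pics/scene8.png

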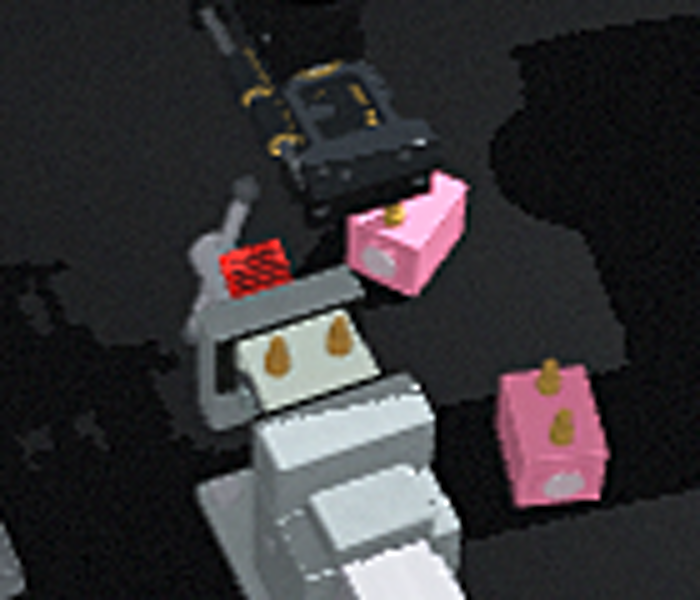

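```bash
cat > bar.py <<'E'
from h import *
hub=np.array([556,-29,80.]); e=np.array([.995,-.098,0])
if __name__=="__main__":
    print('hub',proj('scene',hub))
    for f in np.arange(-.7,2.3,.1): 
        p=proj('scene',hub+60*(np.sin(f)*e+np.cos(f)*np.array([0,0,1]))); print(round(f,2),p.round(1),((p-[280,160])*5).round())
E
python3 bar.py
```

```text
hub [323.66300082 211.47265887]
-0.7 [335.8 197.4] [279. 187.]
-0.6 [334.3 197. ] [272. 185.]
-0.5 [332.7 196.8] [263. 184.]
-0.4 [331.  196.7] [255. 184.]
-0.3 [329.2 196.8] [246. 184.]
-0.2 [327.3 197. ] [236. 185.]
-0.1 [325.4 197.4] [227. 187.]
-0.0 [323.4 197.9] [217. 190.]
0.1 [321.5 198.6] [207. 193.]
0.2 [319.6 199.4] [198. 197.]
0.3 [317.7 200.3] [188. 202.]
0.4 [315.9 201.4] [179. 207.]
0.5 [314.1 202.5] [171. 213.]
0.6 [312.5 203.8] [163. 219.]
0.7 [311.  205.1] [155. 225.]
0.8 [309.6 206.5] [148. 232.]
0.9 [308.4 207.9] [142. 239.]
1.0 [307.3 209.4] [137. 247.]
1.1 [306.4 210.8] [132. 254.]
1.2 [305.7 212.3] [128. 261.]
1.3 [305.1 213.8] [126. 269.]
1.4 [304.8 215.2] [124. 276.]
1.5 [304.7 216.6] [123. 283.]
1.6 [304.7 217.9] [123. 289.]
1.7 [304.9 219.1] [125. 296.]
1.8 [305.3 220.3] [127. 301.]
1.9 [305.9 221.4] [130. 307.]
2.0 [306.7 222.3] [134. 312.]
2.1 [307.7 223.2] [138. 316.]
2.2 [308.7 223.9] [144. 319.]
```

The bar is at φ≈-0.3 rad from upright (upper end toward the robot). I'll push toward +x.

```bash
python3 -m crank '[[[255,0.007,-0.0007,0,0],[255,0.007,-0.0007,0,0],[255,0,0,0,0]]]'; python3 -m crank '[[[255,0.004,-0.0004,0,0],[255,0.004,-0.0004,0,0],[255,0,0,0,0]]]';python3 -m crank '[[[255,0.004,-0.0004,0,0],[255,0.004,-0.0004,0,0],[255,0,0,0,0]]]'
```

```text
clock: 16.32
tcp_pos: [516.6, -25.8, 140.4]
ee_rot: [0.741, 0.672, 0.001, 0.001]
wrist_force: [-0.8, -0.4, 0.5]
width: 0.7
clock: 16.7
tcp_pos: [522.3, -26.0, 139.8]
ee_rot: [0.741, 0.672, -0.001, -0.001]
wrist_force: [-2.6, 0.1, 1.6]
width: 0.6
clock: 17.08
tcp_pos: [528.6, -26.2, 139.9]
ee_rot: [0.741, 0.672, -0.002, -0.003]
wrist_force: [-5.5, 2.0, 5.3]
width: 0.6
```

```bash
python3 -m crank '[[[255,0.004,-0.0004,0,0],[255,0.004,-0.0004,0,0],[255,0.004,-0.0004,0,0],[255,0,0,0,0]]]';python3 -m crank '[[[255,0.004,-0.0004,0,0],[255,0.004,-0.0004,0,0],[255,0,0,0,0]]]'; python3 -m crank '[[[255,0.004,-0.0004,0,0],[255,0.004,-0.0004,0,0],[255,0,0,0,0]]]'
```

```text
clock: 17.58
tcp_pos: [541.6, -27.6, 140.0]
ee_rot: [0.741, 0.672, -0.001, -0.002]
wrist_force: [-4.6, 1.3, 3.8]
width: 1.0
clock: 17.95
tcp_pos: [549.8, -28.4, 139.7]
ee_rot: [0.741, 0.672, -0.001, -0.002]
wrist_force: [-5.0, 1.7, 3.9]
width: 0.6
clock: 18.32
tcp_pos: [556.1, -29.0, 139.0]
ee_rot: [0.741, 0.672, -0.002, -0.003]
wrist_force: [-6.2, 1.8, 1.1]
width: 0.6
```

```bash
cat > look.py <<'E'
import sys
from h import *
s=env.sense(); print(s['clock'],s['tcp_pos'].round(1),s['wrist_force'].round(1)); n=sys.argv[1]
im,d=get_image("scene"); cv2.imwrite(f"pics/scene{n}.png",cv2.resize(im[160:280,280:420,::-1],None,fx=5,fy=5,interpolation=2))
C,_=cloud("scene",d); i=im.astype(int); red=(i[...,0]>130)&(i[...,1]<80)&(i[...,2]<80); red[:190]=False; red[240:]=False; red[:,:310]=False; red[:,350:]=False
P=C[red]; print('red',red.sum(),np.percentile(P,[3,50,97],axis=0).round(1).tolist())
E
python3 look.py 9
```

```text
18.325 [556.1 -29.  139. ] [-6.2  1.8  1.1]
red 97 [[545.7, 20.9, 127.9], [562.9, 30.2, 136.6], [580.5, 40.6, 143.8]]
```

View pics/scene9.png

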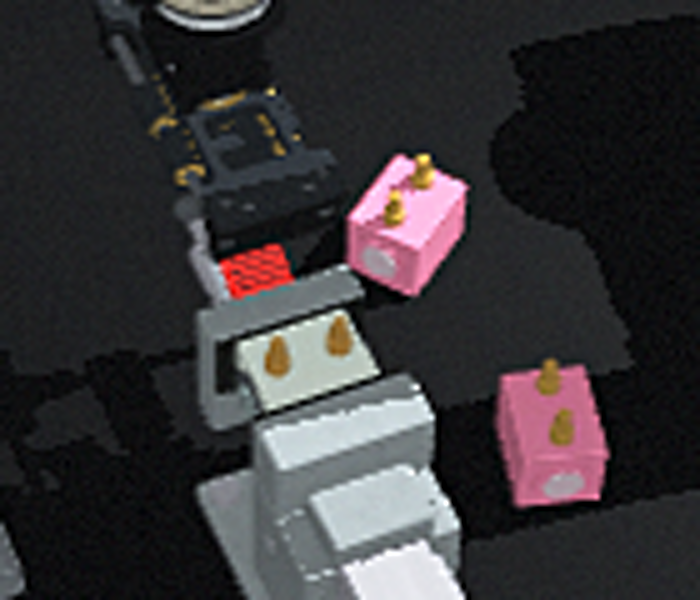

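The bar is past upright at φ≈0.3 with torque around 0.3 N·m, i.e. friction only. I'll carry on.

```bash
python3 -m crank '[[[255,0.003,-0.0003,0,0],[255,0.003,-0.0003,0,0],[255,0.003,-0.0003,0,0],[255,0,0,0,0]]]';python3 -m crank '[[[255,0.004,-0.0004,0,0],[255,0.004,-0.0004,0,0],[255,0,0,0,0]]]'; python3 look.py 10
```

```text
clock: 18.88
tcp_pos: [563.1, -29.6, 137.8]
ee_rot: [0.741, 0.672, -0.004, -0.005]
wrist_force: [-8.5, 1.7, -2.6]
width: 0.3
clock: 19.25
tcp_pos: [572.1, -30.7, 138.2]
ee_rot: [0.741, 0.672, -0.003, -0.004]
wrist_force: [-7.2, 0.7, -0.0]
width: 0.6
19.25 [572.1 -30.7 138.2] [-7.2  0.7 -0. ]
red 100 [[546.6, 23.2, 130.2], [563.8, 32.4, 137.9], [580.7, 54.7, 187.9]]
```

View pics/scene10.png

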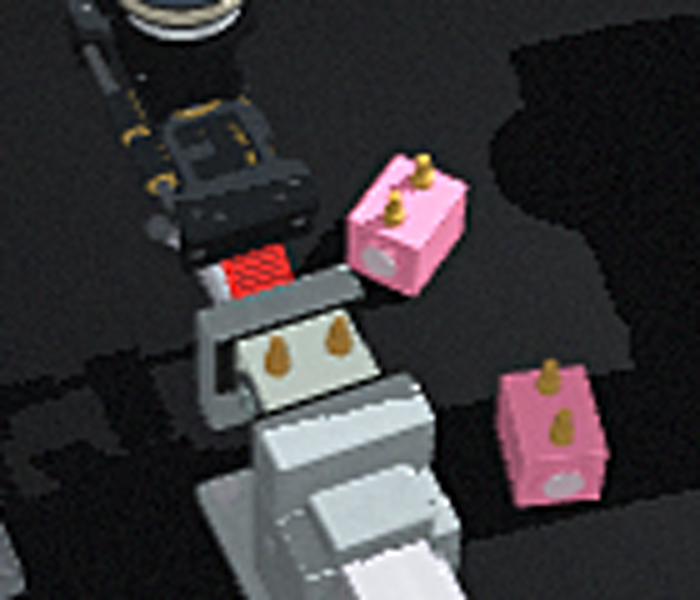

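```bash
python3 -m crank '[[[255,0.004,-0.0004,-0.003,0],[255,0.0035,-0.0003,-0.003,0],[255,0,0,0,0]]]';python3 -m crank '[[[255,0.0033,-0.0003,-0.0037,0],[255,0.0027,-0.0003,-0.0038,0],[255,0,0,0,0]]]'; python3 look.py 11
```

```text
clock: 19.68
tcp_pos: [580.5, -31.5, 132.6]
ee_rot: [0.741, 0.672, -0.002, -0.003]
wrist_force: [-6.5, 0.8, 1.5]
width: 0.3
clock: 20.05
tcp_pos: [586.9, -32.2, 125.4]
ee_rot: [0.741, 0.672, -0.002, -0.003]
wrist_force: [-5.9, 0.9, 3.4]
width: 0.6
20.05 [586.9 -32.2 125.4] [-5.9  0.9  3.4]
red 57 [[549.4, 29.1, 130.0], [565.3, 35.0, 135.3], [581.0, 41.0, 142.0]]
```

View pics/scene11.png

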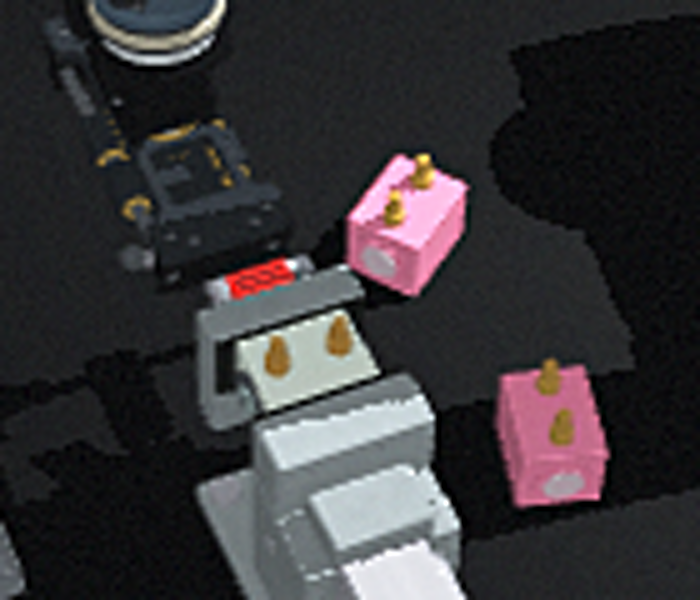

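```bash
python3 -m crank '[[[255,0.0025,-0.0003,-0.0042,0],[255,0.002,-0.0002,-0.0044,0],[255,0,0,0,0]]]';python3 -m crank '[[[255,0.0015,-0.0002,-0.0046,0],[255,0.001,-0.0001,-0.0047,0],[255,0,0,0,0]]]'; python3 look.py 12
```

```text
clock: 20.48
tcp_pos: [592.0, -32.7, 117.3]
ee_rot: [0.741, 0.672, -0.002, -0.002]
wrist_force: [-5.6, 0.6, 3.0]
width: 0.5
clock: 20.85
tcp_pos: [595.1, -33.1, 108.6]
ee_rot: [0.741, 0.672, -0.001, -0.002]
wrist_force: [-4.2, 0.6, 5.2]
width: 0.4
20.85 [595.1 -33.1 108.6] [-4.2  0.6  5.2]
red 30 [[546.6, 29.6, 128.4], [554.3, 39.0, 135.6], [581.8, 59.0, 168.6]]
```

View pics/scene12.png

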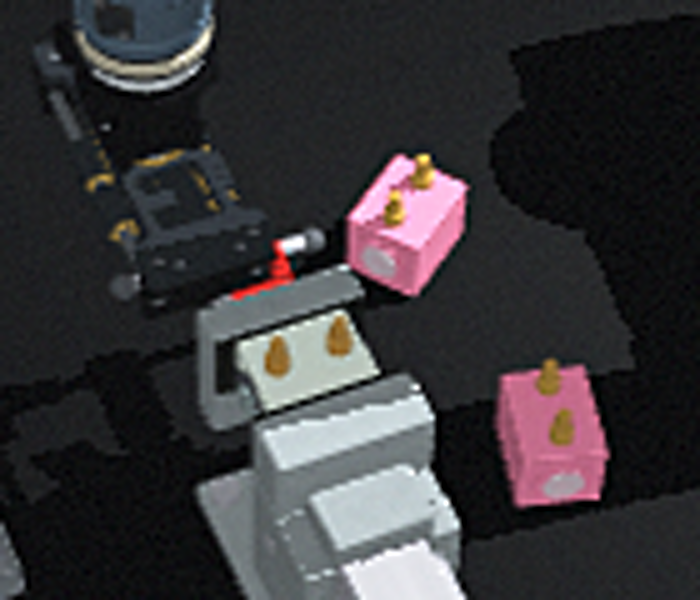

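φ≈1.5 and still friction only (0.29 N·m), which is plausible given tooth seating plus slack. The gripper body (190 mm along the vise) is now about 10 mm above the jaw top. I'll lift, turn the tool 90°, and press down from there.

```bash
python3 -c "
from workcell import env; print(env.sense()['joint_pos'].round(2))"; python3 -m crank '[[[255,-0.003,0,0.01,0],[255,0,0,0.05,0],[255,0,0,0.02,0],[255,0,0,0,0]]]'
```

```text
[-0.24  0.67  1.61  0.    0.87 -1.72]
clock: 21.4
tcp_pos: [596.4, -34.4, 191.3]
ee_rot: [0.741, 0.672, 0.002, 0.003]
wrist_force: [0.9, -0.4, -1.1]
width: 0.3
```

```bash
python3 -m crank '[[[255,0,0,0.01,-0.175],[255,0,0,0.01,-0.175],[255,0,0,0,-0.175],[255,0,0,0,-0.175],[255,0,0,0,-0.175],[255,0,0,0,-0.175],[255,0,0,0,-0.175],[255,0,0,0,-0.175],[255,0,0,0,-0.175],[255,0,0,0,0],[255,0,0,0,0]]]'; python3 look.py 13; python3 - <<'E'
from h import *
s=env.sense(); im,d=get_image("wrist"); cv2.imwrite("pics/wrist13.png",im[:,:,::-1]); C,_=cloud("wrist",d,s); np.savez('wrist.npz',im=im,C=C,d=d)
im,d=get_image("top"); cv2.imwrite("pics/top13.png",cv2.resize(im[150:250,220:370,::-1],None,fx=5,fy=5,interpolation=2))
E
```

```text
clock: 22.78
tcp_pos: [593.7, -33.7, 207.9]
ee_rot: [0.999, -0.05, -0.0, -0.0]
wrist_force: [0.3, 0.1, 0.4]
width: 0.6
22.775 [593.7 -33.7 207.9] [0.3 0.1 0.4]
red 107 [[547.1, 20.4, 130.8], [564.4, 30.8, 138.5], [579.5, 41.7, 146.7]]
```

View pics/wrist13.png

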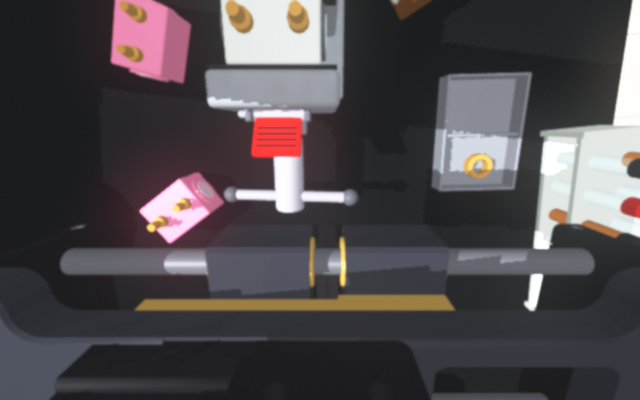

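View pics/scene13.png

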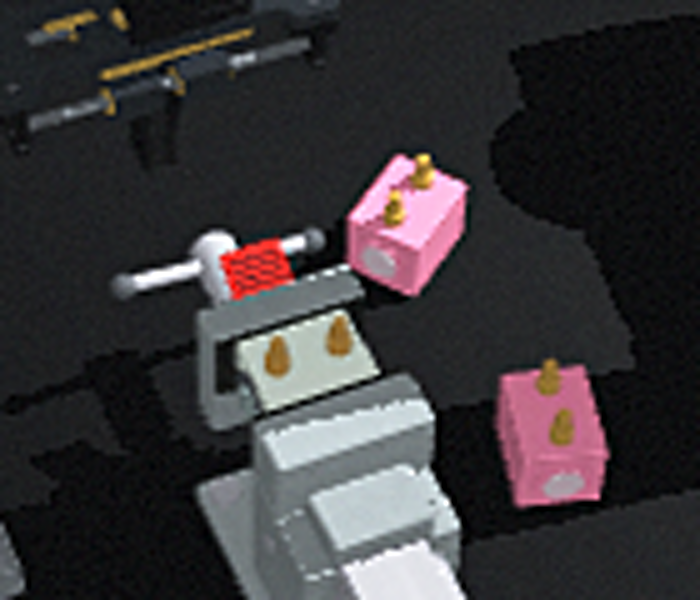

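View pics/top13.png

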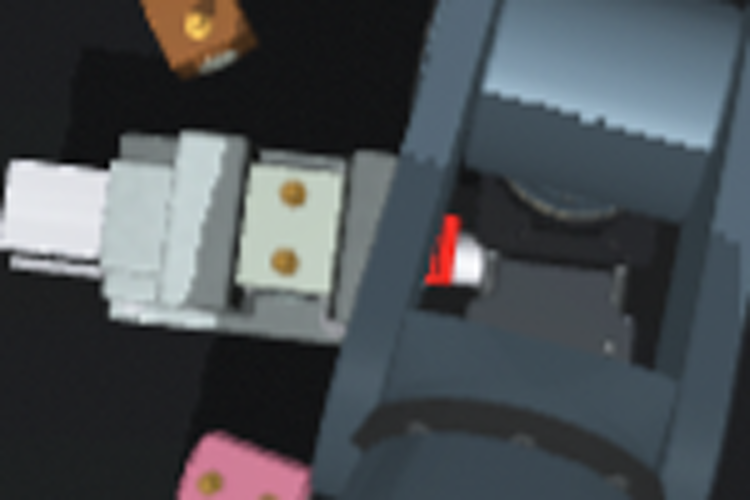

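The wrist view shows the bar nearly level, with end b at (231,195) and end a at (350,198), and the paddle at (276,137). I'll measure both ends and the lever from here.

```bash
cat > lev.py <<'E'
from h import *
def lev(C,d,im):
    i=im.astype(int); red=((d>0)&(i[...,0]>130)&(i[...,1]<75)&(i[...,2]<75)&(abs(C[...,0]-563)<25)&(C[...,1]<60)&(C[...,1]>0)&(C[...,2]>115)&(C[...,2]<155)).astype(np.uint8)
    k,l,st,_=cv2.connectedComponentsWithStats(red); 
    if k<2: return
    red=l==1+st[1:,4].argmax(); P=C[red]; a=P[:,:2]@np.array([.098,.995]); c=np.polyfit(a,P[:,2],1)
    for _ in range(3):
        r=P[:,2]-np.polyval(c,a); k=abs(r)<3; c=np.polyfit(a[k],P[k,2],1)
    print('red n',len(P),'slope',np.arctan(-c[0]).round(3),'z range',np.percentile(P[:,2],[2,98]).round(1),'y',np.percentile(P[:,1],[2,98]).round(1))
E
python3 - <<'E'
from lev import *
z=np.load('wrist.npz'); C=z['C'];d=z['d'];im=z['im']; lev(C,d,im)
for u,v in ((231,195),(350,198),(289,205)):
    p=C[v-4:v+5,u-4:u+5].reshape(-1,3); p=p[p[:,2]>40]; print((u,v),np.median(p,0).round(1),p[:,2].max().round(1))
from meas import *
try: meas(C,d,im,'wrist')
except Exception as e: print(e)
E
```

```text
red n 1747 slope 0.583 z range [130.8 147.3] y [18.1 43.6]
(231, 195) [498.8 -22.   81.1] 351.2
(350, 198) [615.9 -34.   92.7] 95.0
(289, 205) [557.  -35.   93.3] 95.5
wrist flat top n 10781 ctr [567.8  83.7] size [65.2 91.9] 84.3 z 148.5 y edges@565 [np.float64(50.9), np.float64(111.7)] slopes [np.float64(-0.1), np.float64(0.267)]
wrist red 1631 [[546.8, 18.5, 131.7], [562.6, 30.0, 140.6], [578.9, 42.3, 147.1]]
  paddle slope 0.571 z at mid 140.6
```

The lever paddle slope is now 0.58 rad, so the lever is home (~0.02). Bar end a is at φ≈1.45. Next I'll press it down from above at about 44 mm from the hub.

```bash
python3 -m crank '[[[255,0.007,-0.001,-0.03,0],[255,0,0,-0.04,0],[255,0,0,-0.02,0],[255,0,0,-0.004,0],[255,0,0,0,0]]]'; python3 -m crank '[[[255,0,0,-0.002,0],[255,0,0,-0.002,0],[255,0,0,0,0]]]'
```

```text
clock: 23.55
tcp_pos: [601.3, -34.8, 115.0]
ee_rot: [0.999, -0.051, 0.0, 0.0]
wrist_force: [-1.0, -1.2, -0.0]
width: 0.8
clock: 23.92
tcp_pos: [600.9, -34.7, 111.0]
ee_rot: [0.999, -0.051, 0.0, 0.0]
wrist_force: [-0.1, -0.6, 0.3]
width: 0.3
```

```bash
for i in 1; do python3 -m crank '[[[255,0,0,-0.002,0],[255,0,0,-0.002,0]]]'; python3 -m crank '[[[255,0,0,-0.002,0],[255,0,0,-0.002,0]]]';python3 -m crank '[[[255,0,0,-0.002,0],[255,0,0,-0.002,0]]]'; done
```

```text
clock: 24.18
tcp_pos: [601.3, -34.8, 107.8]
ee_rot: [0.999, -0.051, 0.001, 0.0]
wrist_force: [-1.8, 0.1, 9.2]
width: 0.4
clock: 24.42
tcp_pos: [601.8, -34.8, 104.5]
ee_rot: [0.999, -0.051, 0.001, 0.0]
wrist_force: [-1.1, 0.5, 11.2]
width: 0.5
clock: 24.68
tcp_pos: [602.1, -34.8, 100.9]
ee_rot: [0.999, -0.051, 0.002, 0.0]
wrist_force: [-1.8, 0.9, 12.4]
width: 0.4
```

```bash
python3 -c "
from workcell import env; s=env.sense(); print(s['wrist_force'].round(2),s['ft_torque'].round(3),s['tcp_pos'].round(2),s['width'])"; python3 look.py 14
```

```text
[-1.81  0.92 12.36] [0.076 0.351 0.048] [602.07 -34.79 100.89] 0.4447561265092655
24.675 [602.1 -34.8 100.9] [-1.8  0.9 12.4]
red 109 [[547.5, 19.5, 131.3], [564.0, 31.7, 139.0], [579.9, 41.9, 145.7]]
```

View pics/scene14.png

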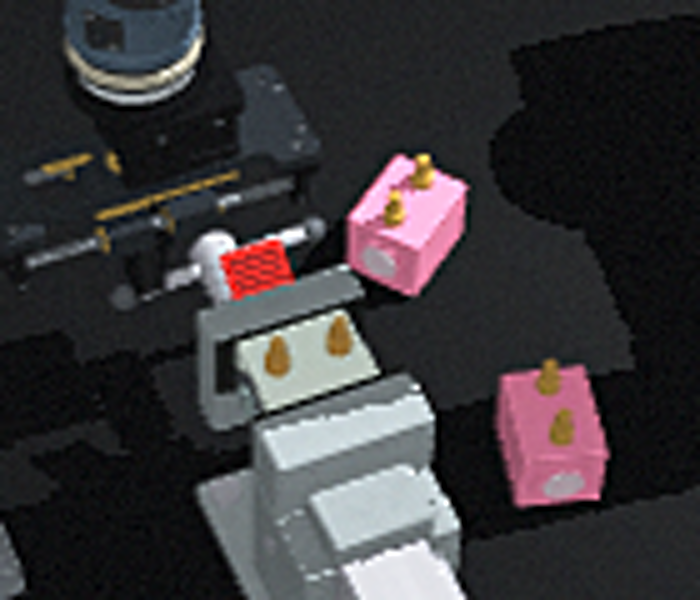

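The bar's end a is at roughly φ≈1.65–1.7 and the push is climbing (9→12.4 N at a 37–45 mm arm, i.e. 0.46–0.55 N·m). So clamping has started. I'll continue in small steps to about 14.5 N, where even the longest plausible arm stays well below the crack limit.

```bash
python3 -m crank '[[[255,0,0,-0.002,0],[255,0,0,-0.001,0]]]'; python3 -m crank '[[[255,0,0,-0.001,0],[255,0,0,-0.001,0]]]'
```

```text
clock: 24.98
tcp_pos: [602.2, -34.8, 98.1]
ee_rot: [0.999, -0.051, 0.002, 0.0]
wrist_force: [-1.4, 1.1, 13.6]
width: 0.2
clock: 25.22
tcp_pos: [602.1, -34.8, 96.3]
ee_rot: [0.999, -0.051, 0.002, 0.0]
wrist_force: [-1.8, 0.7, 14.0]
width: 0.5
```

```bash
python3 -m crank '[[[255,0,0,-0.001,0],[255,0,0,-0.001,0]]]'
```

```text
clock: 25.48
tcp_pos: [602.2, -34.8, 94.5]
ee_rot: [0.999, -0.051, 0.002, 0.0]
wrist_force: [-2.9, 1.0, 15.7]
width: 0.5
```

F = 15.7 N × ~37.5 mm ≈ 0.59 N·m, or about 110 N clamping. I'll stop here, lift off, and check.

```bash
python3 -m crank '[[[255,0,0,0.004,0],[255,0,0,0.02,0],[255,-0.003,0,0.05,0],[255,-0.003,0,0.045,0],[255,0,0,0,0],[255,0,0,0,0]]]'; python3 look.py 15; python3 - <<'E'
from lev import *
s=env.sense(); im,d=get_image("wrist"); cv2.imwrite("pics/wrist15.png",im[:,:,::-1]); C,_=cloud("wrist",d,s); np.savez('wrist.npz',im=im,C=C,d=d); lev(C,d,im)
from meas import *
try: meas(C,d,im,'wrist')
except Exception as e: print(e)
E
```

```text
clock: 26.22
tcp_pos: [594.2, -34.5, 210.0]
ee_rot: [0.999, -0.051, -0.001, -0.0]
wrist_force: [-0.8, 0.5, -0.4]
width: 0.5
26.225 [594.2 -34.5 210. ] [-0.8  0.5 -0.4]
red 111 [[546.4, 18.9, 130.8], [563.7, 30.9, 138.7], [579.3, 41.6, 146.9]]
red n 1726 slope 0.581 z range [130.8 147.4] y [18.2 43.7]
wrist flat top n 10640 ctr [567.3  83.8] size [65.2 92.2] 84.2 z 148.6 y edges@565 [np.float64(51.0), np.float64(111.7)] slopes [np.float64(-0.104), np.float64(0.247)]
wrist red 1433 [[546.6, 18.4, 132.3], [561.6, 29.8, 140.9], [579.0, 41.9, 147.3]]
  paddle slope 0.563 z at mid 140.9
```

View pics/wrist15.png

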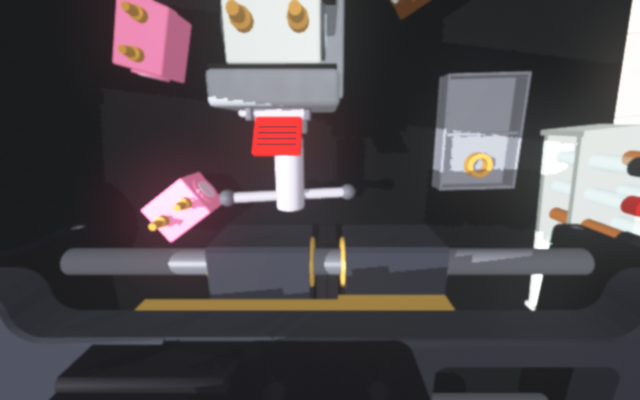

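View pics/scene15.png

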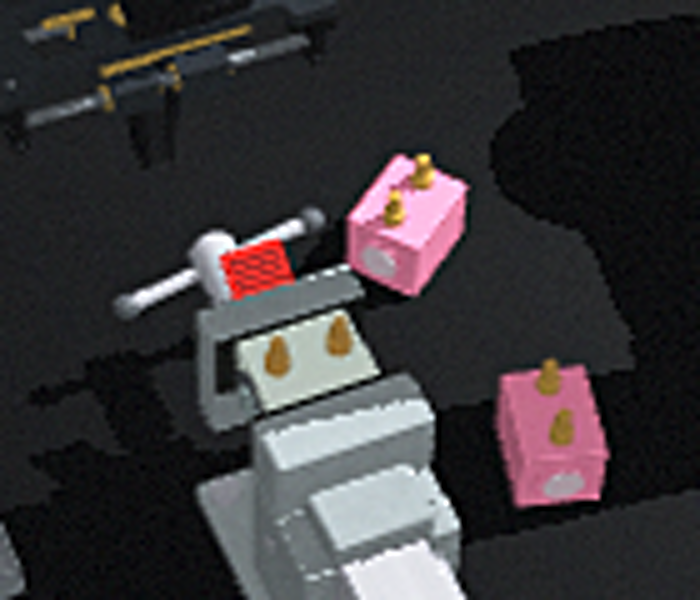

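The bar has stayed at about φ≈1.8 and the paddle is fully up. I'll measure the bar angle and the cell yaw, then re-press once at the same spot as an independent torque check.

```bash
python3 - <<'E'
from h import *
z=np.load('wrist.npz'); C=z['C'];d=z['d'];im=z['im'].astype(int)
for u,v in ((226,198),(348,192),(289,200)):
    p=C[v-5:v+6,u-5:u+6].reshape(-1,3); p=p[(p[:,2]>40)&(p[:,2]<150)]; print((u,v),np.median(p,0).round(1),'top',np.percentile(p[:,2],97).round(1))
# bar line fit
b=(d>0)&(abs(C[...,1]-(-29-(C[...,0]-557)*.098))<5)&(C[...,2]>50)&(C[...,2]<115)
P=C[b]; s=(P[:,0]-557)/.995
for lo,hi in ((-50,-18),(18,50)):
    k=(s>lo)&(s<hi); c=[]
    zz=[(x,np.percentile(P[(abs(s-x)<2)][:,2],90)) for x in range(lo,hi,4) if (abs(s-x)<2).sum()>5]; zz=np.array(zz); c=np.polyfit(zz[:,0],zz[:,1],1); print(lo,hi,'slope',c.round(3),'phi',(np.pi/2+np.arctan(-c[0])).round(3))
cell=(d>0)&(im.min(-1)>120)&(C[...,2]>145)&(C[...,2]<151)&(C[...,1]>83)
P=C[cell]; print('cell',len(P),np.percentile(P,[2,98],axis=0).round(1).tolist())
im,d=get_image("scene"); C,_=cloud("scene",d); i=im.astype(int)
w=(d>0)&(i.min(-1)>130)&(C[...,0]>520)&(C[...,0]<625)&(C[...,1]>76)&(C[...,1]<128)&(C[...,2]>141)&(C[...,2]<153)
P=C[w]; print('scene cell z',np.median(P[:,2]).round(1)); A=np.c_[P[:,:2],np.ones(len(P))]; print('tilt',np.linalg.lstsq(A,P[:,2],rcond=None)[0][:2].round(3)); r=cv2.minAreaRect(P[:,:2].astype(np.float32)); print(r)
E
```

```text
(226, 198) [499.6 -21.5  99.6] top 101.6
(348, 192) [615.1 -33.3  73.4] top 75.2
(289, 200) [557.  -31.   93.2] top 94.8
-50 -18 slope [-0.221 85.279] phi 1.789
18 50 slope [-0.227 85.442] phi 1.794
cell 4253 [[539.7, 83.6, 146.3], [601.3, 115.6, 149.4]]
scene cell z 146.3
tilt [-0.009  0.013]
((566.7744140625, 103.25579833984375), (78.78275299072266, 48.19892883300781), 0.12321442365646362)
```

φ = 1.79 and the bar is straight through the hub at x=557, which confirms the arm. Now the re-press for a breakaway torque check.

```bash
python3 -m crank '[[[255,0.004,0,-0.04,0],[255,0.004,0,-0.04,0],[255,0,0,-0.02,0],[255,0,0,-0.009,0],[255,0,0,-0.002,0],[255,0,0,0,0]]]'; python3 -m crank '[[[255,0,0,-0.002,0]]]';python3 -m crank '[[[255,0,0,-0.001,0]]]';python3 -m crank '[[[255,0,0,-0.001,0]]]'
```

```text
clock: 27.12
tcp_pos: [603.3, -34.8, 100.1]
ee_rot: [0.999, -0.051, 0.001, 0.0]
wrist_force: [-0.5, -0.2, 0.7]
width: 0.1
clock: 27.25
tcp_pos: [603.6, -34.8, 98.7]
ee_rot: [0.999, -0.051, 0.001, 0.0]
wrist_force: [-0.4, 0.1, -0.2]
width: 0.4
clock: 27.38
tcp_pos: [603.2, -34.7, 97.3]
ee_rot: [0.999, -0.051, 0.001, 0.0]
wrist_force: [-0.9, 0.1, 0.2]
width: 0.5
clock: 27.5
tcp_pos: [603.0, -34.7, 96.0]
ee_rot: [0.999, -0.051, 0.0, 0.0]
wrist_force: [-0.9, 0.8, -0.4]
width: 0.4
```

```bash
python3 -m crank '[[[255,0,0,-0.001,0]]]';python3 -m crank '[[[255,0,0,-0.001,0]]]';python3 -m crank '[[[255,0,0,-0.001,0]]]';python3 -m crank '[[[255,0,0,-0.001,0]]]'
```

```text
clock: 27.62
tcp_pos: [603.0, -34.7, 94.9]
ee_rot: [0.999, -0.051, 0.0, 0.0]
wrist_force: [-0.1, -0.4, 3.3]
width: 0.3
clock: 27.75
tcp_pos: [603.0, -34.7, 94.6]
ee_rot: [0.999, -0.051, 0.0, 0.0]
wrist_force: [-3.1, 0.8, 9.5]
width: 0.5
clock: 27.88
tcp_pos: [603.1, -34.7, 94.3]
ee_rot: [0.999, -0.051, 0.0, 0.0]
wrist_force: [-2.4, 0.6, 14.7]
width: 0.5
clock: 28.0
tcp_pos: [603.1, -34.7, 94.0]
ee_rot: [0.999, -0.051, 0.0, 0.0]
wrist_force: [-3.4, 0.8, 15.7]
width: 0.3
```

Breakaway is at 15–15.7 N × 38 mm ≈ 0.58–0.6 N·m, i.e. 110–120 N of clamping and inside the firm band. I'll retreat and do a final check.

```bash
python3 -m crank '[[[255,0,0,0.004,0],[255,0,0,0.02,0],[255,-0.003,0,0.05,0],[255,-0.003,0,0.045,0],[255,0,0,0.01,0],[255,0,0,0,0],[255,0,0,0,0]]]'; python3 look.py 16; python3 - <<'E'
from lev import *
s=env.sense(); im,d=get_image("wrist"); cv2.imwrite("pics/wrist16.png",im[:,:,::-1]); C,_=cloud("wrist",d,s); lev(C,d,im)
im,d=get_image("top"); cv2.imwrite("pics/top16.png",im[:,:,::-1])
print(env.sense()['clock'],env.sense()['wrist_force'].round(1))
C,_=cloud("top",d); i=im.astype(int)
w=(d>0)&(i.min(-1)>130)&(C[...,0]>520)&(C[...,0]<620)&(C[...,1]>60)&(C[...,1]<128)&(C[...,2]>141)&(C[...,2]<153); print(w.sum(), cv2.minAreaRect(C[w][:,:2].astype(np.float32)))
v=np.argwhere(w); 
# cell barbs direction vs jaw
E
```

```text
clock: 28.88
tcp_pos: [595.8, -34.4, 218.8]
ee_rot: [0.999, -0.051, -0.002, -0.0]
wrist_force: [-0.3, -0.1, 0.1]
width: 0.6
28.875 [595.8 -34.4 218.8] [-0.3 -0.1  0.1]
red 112 [[547.1, 20.0, 132.1], [564.0, 31.4, 138.7], [580.7, 43.6, 148.2]]
red n 1566 slope 0.586 z range [131.  147.3] y [18.2 43.3]
29.025 [-0.1 -0.2 -0.4]
396 ((569.082275390625, 101.5978775024414), (48.98994064331055, 63.63174057006836), 84.55970001220703)
```

View pics/scene16.png

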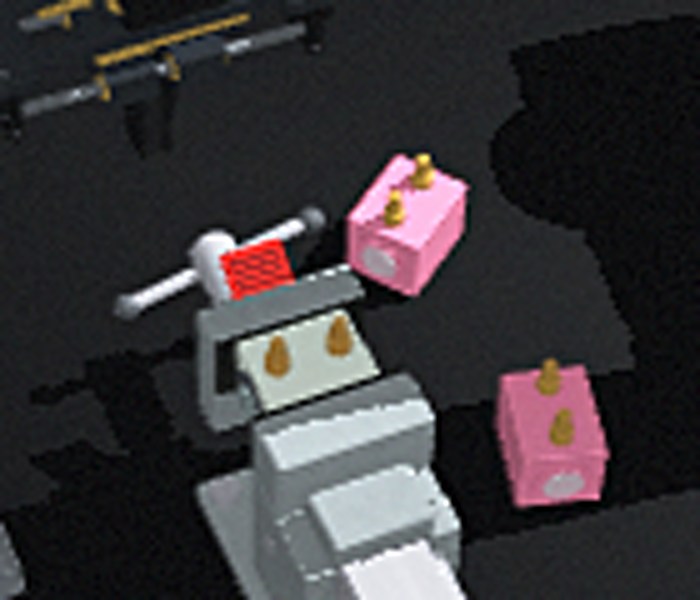

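View pics/top16.png

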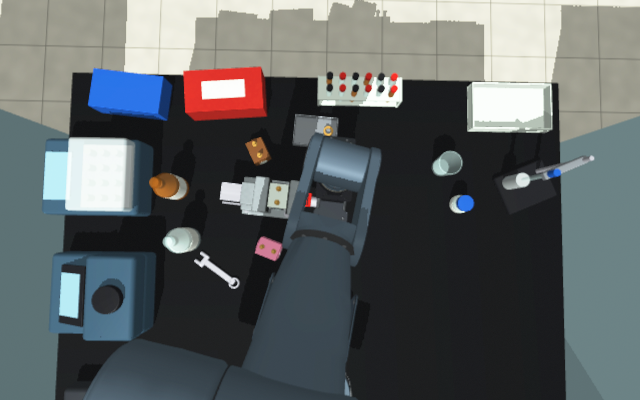

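The cell sits square between the jaws: its yaw is 84.6°, against 84.3° for the jaws. The lever is up, the bystanders are where they were, and the gripper is clear of everything. Handing in.

```bash
python3 -c "
from workcell import workorder; print(workorder.finish_job())"
```

```text
the job is handed in; nothing more can be done
None
```

The flow cell is clamped in the vise and the job is handed in, at about 29 s of the 64 s allowed. The hand-in gave no verdict, so the results below are my own measurements.

**What I did**
- **Closing the jaw:** I held the red lever down and slid the jaw up until the cell was held between both jaws, about 50 mm apart. I then let the lever up while still pushing on the jaw.
- **Tightening:** I turned the tommy bar clockwise by about 2.1 rad. The lever sprang home on the way.

**Last checks**
- **Lever:** the paddle slopes about 0.58 rad, so the lever is at roughly 0.02 rad, fully home.
- **Squareness:** the cell is within about 0.01 rad of square to the jaws. Its top looks flat and at the right height to within a few millimetres.
- **Grip:** a second press on the bar moved it at 15–15.7 N on an arm of about 38 mm. That is about 0.58–0.6 N·m, or roughly 110–120 N of clamping.
- **Bystanders:** everything visible in the top view is where it was, though I judged this by eye. The arm hid part of the parts tray. The gripper touches nothing.

**What went wrong or disagreed**
- **First push on the jaw:** it did not slide, because the fingers pressed too close to the lever's hinge. I felt about 16 N, eased off, opened the fingers 12 mm and tried again, which worked.
- **Clamping estimates:** the bar's angle alone suggests about 75–90 N, lower than the torque figure. Both are above the required 70 N and well below cracking.

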